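# Set out vial and coverslips from behind the bottles

### The job

Set out the vial and the coverslip box that stand behind the two large bottles in the grey tray: first move both large bottles out onto the flat grey mat, and only then stand the vial in the round holder and put the coverslip box in the middle of the square plate. Last of all, put each large bottle back upright in the tray exactly where it stood. Never lay a bottle or the vial over, and leave the dropper bottle and the slide mailer in the tray where they are.

Things in the scene. Friction and masses are not known exactly. Their poses are not given: they have to be found in the camera images.
- amber_bottle: large brown bottle with a red cap, upright; body 54 mm in diameter up to z 110, cap 36 mm in diameter from 110 to 125 mm, rigid, 0.1 to 0.25 kg. Origin: centre of its underside, z up its axis. It stands in the tray in the row nearer the robot.
- white_bottle: large white bottle with a white cap, upright; body 48 mm in diameter up to z 101, cap 30 mm in diameter from 99 to 115 mm, rigid, 0.06 to 0.13 kg. Origin: centre of its underside, z up its axis. It stands in the tray in the row nearer the robot, about 84 mm beside the brown one (either may be the left one).
- vial: small clear glass vial with pink contents and a white cap, upright, 52 mm tall; body 22 mm in diameter up to z 43, cap 19 mm. Origin: centre of its underside, z up its axis. It stands close behind one of the large bottles (farther from the robot), about 56 mm from centre to centre.
- coverslip_box: small square white box, 28 x 28 mm and 16 mm tall, closed. Origin: centre of its underside; x and y along its sides, z up. It lies close behind the other large bottle, about 56 mm from centre to centre.
- dropper_bottle: bystander, to be left alone: small brown bottle with a black cap, 28 mm in diameter, 70 mm tall, loose in the tray near its left end, about 73 mm to the side of the nearer large bottle. Origin: centre of its underside.
- slide_mailer: bystander, to be left alone: flat white oblong case, 34 x 84 x 15 mm, loose in the tray near its right end. Origin: centre of its underside, y along its length, which lies front to back in the tray.
- tray: grey spill tray, fixed, 150 mm (x) by 280 mm (y), rim 14 mm high and 4 mm thick, floor 4 mm thick: what stands in it stands 4 mm above the desk. Origin: centre of its underside; x away from the robot (the large bottles are at x = -34 mm, y = +-42 mm, the vial and coverslip box at x = +22 mm, y = +-42 mm, all give or take 2 mm).
- mat: flat grey fabric mat on the desk, fixed, 110 mm (x) by 180 mm (y), 3 mm thick: the side area for the two large bottles. Origin: centre of its underside.
- holder: low white round holder for the vial, fixed: foot 60 mm in diameter, a round wall 47 mm across outside and 40 mm inside, its rim 13 mm above the desk, its inner floor 3 mm above the desk. Origin: centre of its underside.
- plate: square aluminium plate with four small screw heads, fixed, 70 x 70 mm, 5 mm thick. Origin: centre of its underside; the coverslip box goes on top of it.
There are look-alikes about, which are no part of the job. Leave any blue or orange look-alike of the vial alone.

How it is judged:
By the outcome, as a careful person would: the job done as asked, in the order asked, and still so for the second after the job is handed in, with the robot touching nothing.
It also fails if it takes over 96 s, if anything falls off the work surface, if the arm or the gripper's body presses on something with over 40 N, if the wrist force passes 120 N, or if a joint passes its speed limit or range.

### The arm

A 6-joint arm with a two-finger parallel gripper is mounted at the origin on a cart in front of the work surface, level with it; the furniture and walls round the work are solid. World frame = base frame: x ahead of the robot, y to its left, z up, the work surface at z = 0. Lengths are in m, angles in rad, forces in N, time in s.
With the tool pointing down it reaches from about 0.35 to 0.775 m from the base axis. Payload 5.5 kg.
Tool frame: the origin (TCP) lies at the very end of the fingers, on their centre line; the grasp point (between the pads) lies 19 mm behind it; z points along the fingers, y is the line along which they close (so a half turn about z gives the same grasp; the last joint's range is limited). The gripper opens to 85 mm and grips with 20 to 120 N. Pads are 22 mm wide; open, the fingers measure 114 mm over their backs; the gripper's body (76 mm by 85 mm) begins 54 mm behind the grasp point. The pads swing forward as they close: fully open they stand 13 mm farther back than shut.
Start: joints at [-1.386, 0.313, 0.046, 1.304, 0, 1.431], TCP at [0.183, -0.545, 0.191] pointing down, gripper open.
Joint ranges: [-2.76, 2.76], [-0.86, 1.69], [-1.03, 1.26], [-2.2, 2.34], [-1.47, 1.5], [-3.14, 3.14]. Speed limits (rad/s): [2.57, 2.57, 3.14, 3.14, 3.14, 3.14].

### API

Orientations are given as a unit quaternion [w, x, y, z].
In Python, from workcell import env, imaging, ticket gives the robot as it stands. The module is installed in compiled form; this text tells all that it offers.
- The arm moves only by the tool apply_moves, never from a script. Its argument "rows" is a list of rows, each an object with "xyz": the shift along the tool's x, y, z in mm, a list of three; "turn": the turn, a rotation vector about the tool's x, y, z in rad, a list of three; "grip": the opening, from 0 (shut) to 1 (fully open). A call has 1 to 12 rows; each row is the pose to reach, as a shift and turn from the pose commanded when the call began, along the tool's axes at that moment; what a row does not reach only later rows make up. A row lasts 1/12 s, in which the tool goes at most 41.7 mm and 7.16 degrees, less where a joint would pass 70% of its speed; a pose out of reach is approached as far as the arm can. A call with a gripper value outside its range is refused whole. The fingers move at their own pace and stop on an object; "force" is the grip in N (left out, the last holds). Time passes only in rows, so rows that repeat a pose let the fingers close. It gives the time, the measured TCP pose, the force, the opening and the grip force at its end, in the units of the state.
- env.get_state(): the state, without advancing time (a new reading comes with each control period).
- imaging.read_camera(name): name is "side" or "top" or "wrist"; returns a dict with "color" (480x640x3 uint8, blue, green, red), "z_map" (480x640 float32, m along the optical axis (not along the pixel's ray), 0 where there is no reading), "camera_matrix" (3x3 intrinsics, pixels), "k1" (the pictures are not rectified: a ray, as slopes to the right and down, at radius r is drawn at 1 + k1 r^2 times it, then the intrinsics apply), "view" (4x4, takes a point from world to camera coordinates). Camera axes: x right, y down, z forward; pixel columns grow to the right and rows downward; lengths in m; the calibration is good to about 2 mm. A picture is of the moment at which its call begins.
- ticket.hand_in(): hands the job in; it is judged then, once.
The state is a dict: "clock": time; "joint_pos": joint angles; "qvel": joint speeds; "tau": joint torques, N m; "tcp_pos": TCP position; "orientation": TCP orientation; "wrist_force": force on the tool from outside, world axes, zero at the start; "ft_torque": the same for the moment, N m; "finger_gap": finger opening in m; "grip_force": force on a finger pad.
Only numpy, scipy, OpenCV 4.12 (cv2) and the standard library are available. Lean on these libraries where they do the work, as an engineer would, in place of code of your own. Each camera call takes 0.05 s, during which the arm holds its last target. There are 200 camera calls.

## Working session

There is one attempt and no reset: what is moved stays moved. The work goes in short steps, Python scripts to look and compute and a tool call to move; the robot and the scene stay as the last step left them, time stands still between calls to the robot, and variables do not carry over. Pictures are saved under pics/ and viewed, at most 14 in all, crops included, and the job is handed in when it is done.

Besides the shell and the picture viewer there is one more tool, called after ">>>" as a command line: name --argument value ..., lists and objects as JSON in quotes. apply_moves: Moves the arm, as the interface text tells. Its arguments: {"type":"object","properties":{"rows":{"type":"array"},"force":{"type":"number"}},"required":["rows"]}

```bash
mkdir -p pics; cat > h.py <<'E'
import numpy as np, cv2
from workcell import env, imaging, ticket
def look(n,save=None):
    c=imaging.read_camera(n)
    if save: cv2.imwrite('pics/'+save,c['color'])
    return c
def pts(c):
    K=np.array(c['camera_matrix']);h,w=c['z_map'].shape
    u,v=np.meshgrid(np.arange(w),np.arange(h))
    p=np.stack([u.ravel(),v.ravel()],1).astype(np.float64)
    n=cv2.undistortPoints(p[:,None],K,np.array([c['k1'],0,0,0.]))[:,0]
    z=c['z_map'].ravel()[:,None]
    P=np.hstack([n*z,z]);V=np.array(c['view'])
    W=(P-V[:3,3])@V[:3,:3]
    W[z[:,0]==0]=np.nan
    return W.reshape(h,w,3)
def ray(c,uv,zh):
    K=np.array(c['camera_matrix']);V=np.array(c['view'])
    n=cv2.undistortPoints(np.array(uv,float).reshape(-1,1,2),K,np.array([c['k1'],0,0,0.]))[:,0]
    d=np.hstack([n,np.ones((len(n),1))])@V[:3,:3];o=-V[:3,:3].T@V[:3,3]
    return o+d*((zh-o[2])/d[:,2])[:,None]
E
python3 - <<'E'
from h import *
for n in('top','side'):
    c=look(n,n+'.png');W=pts(c);np.save(n+'.npy',W)
    V=np.array(c['view']);print(n,-V[:3,:3].T@V[:3,3],c['k1'],V[:3,:3].round(2).tolist())
print(env.get_state())
E
```

```text
top [0.37185119 0.17963957 0.87256329] -0.13537294045546078 [[0.02, -1.0, 0.0], [-0.98, -0.02, -0.18], [0.18, 0.0, -0.98]]
side [ 0.30817073 -0.54768505  0.42165333] -0.08374546571237942 [[0.95, -0.32, -0.01], [-0.16, -0.42, -0.89], [0.28, 0.85, -0.45]]
{'clock': 0.1, 'joint_pos': array([-1.38556230e+00,  3.13929865e-01,  4.51160092e-02,  1.30361169e+00,
       -2.02806458e-05,  1.43118177e+00]), 'qvel': array([-0.0016965 , -0.00072062,  0.0025938 ,  0.00083606,  0.00140338,
       -0.00076411]), 'tau': array([ 2.14986823e-03, -4.81724417e+01,  2.99244207e+01,  1.27666059e-02,
       -2.03705595e-04,  2.90919971e-06]), 'tcp_pos': array([ 0.18340076, -0.5444246 ,  0.19050508]), 'orientation': array([-8.14165555e-04,  9.86837820e-01,  1.61711018e-01, -2.87170808e-05]), 'wrist_force': array([ 0.03477558, -0.54661756, -0.10079956]), 'ft_torque': array([-0.0521793 ,  0.02126703,  0.03974472]), 'grip_force': 0.0, 'finger_gap': 0.08545124382678625}
```

View pics/top.png

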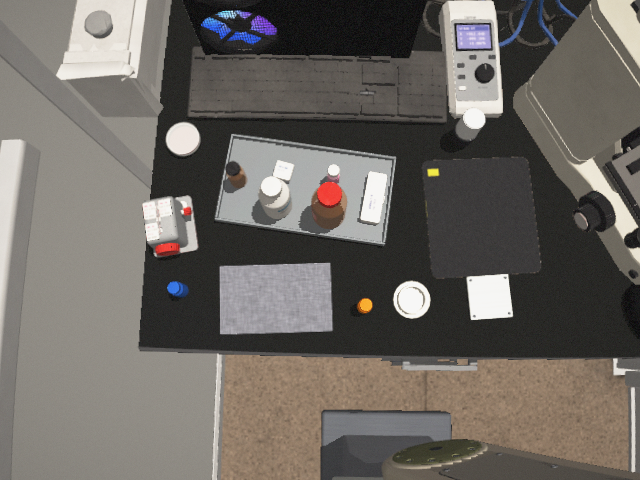

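View pics/side.png

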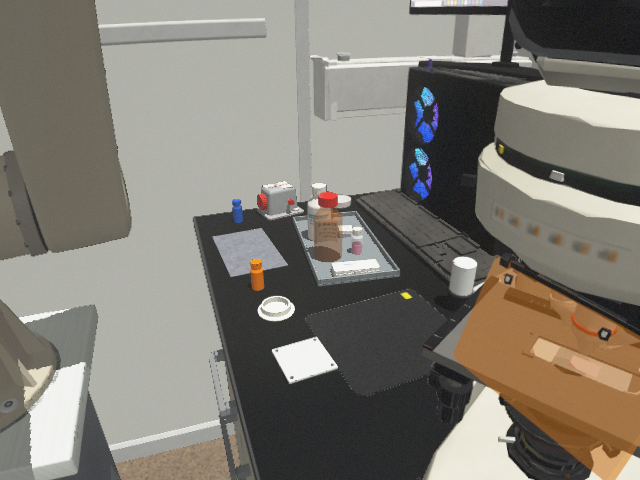

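The top view shows the white bottle's cap at (270,186), amber's red cap at (330,192), the vial at (334,172) and the box at (283,170). The mat is at (275,298), the holder at (411,299), the plate at (489,297), and the orange and blue look-alikes at (365,306) and (177,289). The side view agrees.

```bash
python3 - <<'E'
from h import *
c=look('top');W=pts(c);im=c['color'];hsv=cv2.cvtColor(im,cv2.COLOR_BGR2HSV)
def box(a,b,c_,d): 
    m=np.zeros(im.shape[:2],bool);m[b:d,a:c_]=1;return m
def rep(n,m,zh,zr=None):
    if zr: m=m&(W[...,2]>zr[0])&(W[...,2]<zr[1])
    m=m.astype(np.uint8);k,l,s,_=cv2.connectedComponentsWithStats(m);i=1+s[1:,4].argmax()
    ct=max(cv2.findContours((l==i).astype(np.uint8),0,1)[0],key=cv2.contourArea)[:,0]
    P=ray(c,ct,zh);r=cv2.minAreaRect(P[:,:2].astype(np.float32)*1000)
    w=W[l==i];print(n,s[i,4],'rect',np.round(r[0],1),np.round(r[1],1),round(r[2],1),'depth med',np.nanmedian(w,0).round(4))
H,S,V=hsv[...,0],hsv[...,1],hsv[...,2]
rep('ambercap',box(300,170,360,225)&((H<6)|(H>174))&(S>150),.129,(.11,.15))
rep('whitecap',box(245,165,300,225)&(S<60)&(V>120),.119,(.108,.14))
rep('vialcap',box(322,155,345,185)&(S<60)&(V>150),.056)
rep('box',box(268,155,298,190)&(S<60)&(V>190),.02,(0.005,.04))
rep('dropper',box(222,155,250,192)&(V<60),.074,(.045,.09))
rep('mailer',box(355,165,392,230)&(V>180),.019)
rep('mat',box(205,250,345,345)&(V>80),.003)
rep('holder',box(385,275,436,325)&(V>100),.003)
rep('plate',box(460,265,520,325)&(V>120),.005)
rep('orange',box(350,290,380,320)&(S>150),.05)
rep('tray',box(205,125,400,255)&(V>60),.014)
rep('cyl',box(450,105,490,145)&(V>120)&(S<60),.07)
E
```

```text
ambercap 510 rect [570.1 177.2] [36.6 34. ] 1.5 depth med [0.5703 0.1773 0.1287]
whitecap 345 rect [583.4 261. ] [30.  28.9] 2.4 depth med [0.5829 0.2614 0.1189]
vialcap 536 rect [630.3 171.5] [47.6 34.7] 1.5 depth med [0.6503 0.1698 0.0049]
box 314 rect [638.3 253.3] [30.4 30.8] 74.8 depth med [0.6386 0.2533 0.0203]
dropper 126 rect [622.6 327.4] [21.8 18.6] 46.4 depth med [0.6224 0.3281 0.0739]
mailer 1111 rect [591. 102.] [38.4 97.9] 80.7 depth med [0.5938 0.1023 0.0182]
mat 7736 rect [430.9 259.1] [111.2 180.7] 3.4 depth med [0.4299 0.2585 0.003 ]
holder 1133 rect [433.9  40.8] [59.9 59.7] 27.1 depth med [0.434  0.0409 0.0034]
plate 1860 rect [440.7 -86.4] [70.9 70.9] 5.1 depth med [ 0.4406 -0.0862  0.005 ]
orange 200 rect [419.6 119.3] [22.6 22.8] 1.3 depth med [0.4202 0.1187 0.0502]
tray 15206 rect [611.3 215.1] [281.7 153.1] 82.8 depth med [0.6036 0.2131 0.0054]
cyl 680 rect [721.2 -45.7] [39.6 65. ] 2.6 depth med [ 0.7255 -0.048   0.0805]
```

```bash
cat >> h.py <<'E'
from scipy.spatial.transform import Rotation as R
def go(x,y,z,yaw,verbose=True):
    s=env.get_state();q=s['orientation'];r=R.from_quat([q[1],q[2],q[3],q[0]])
    t=R.from_euler('z',yaw,degrees=True)*R.from_euler('x',180,degrees=True)
    d=r.inv().apply((np.array([x,y,z])/1000-s['tcp_pos'])*1000)
    print('t',round(s['clock'],2),'tcp',(s['tcp_pos']*1000).round(1),'gap',round(s['finger_gap']*1000,1),'F',round(float(s['grip_force']),1),'-> xyz',d.round(1),'turn',(r.inv()*t).as_rotvec().round(3))
E
python3 - <<'E'
from h import *
W=np.vstack([np.load('top.npy').reshape(-1,3),np.load('side.npy').reshape(-1,3)])
W=W[~np.isnan(W[:,0])]
for y0 in np.arange(-.6,.45,.1):
    for zl in(.06,.15):
        m=(W[:,1]>y0)&(W[:,1]<y0+.1)&(W[:,2]>zl)&(W[:,2]<.45)&(W[:,0]>.25)
        if m.sum()>20: print(round(y0,2),zl,'x from',np.percentile(W[m,0],[.5,5]).round(3),'zmax',W[m,2].max().round(2))
go(570,177,200,83)
E
```

```text
-0.5 0.06 x from [0.48  0.485] zmax 0.43
-0.5 0.15 x from [0.48  0.485] zmax 0.43
-0.4 0.06 x from [0.474 0.479] zmax 0.43
-0.4 0.15 x from [0.474 0.478] zmax 0.43
-0.3 0.06 x from [0.492 0.505] zmax 0.34
-0.3 0.15 x from [0.492 0.499] zmax 0.34
-0.2 0.06 x from [0.673 0.68 ] zmax 0.33
-0.2 0.15 x from [0.673 0.68 ] zmax 0.33
-0.1 0.06 x from [0.25  0.251] zmax 0.45
-0.1 0.15 x from [0.25  0.251] zmax 0.45
-0.0 0.06 x from [0.25  0.251] zmax 0.4
-0.0 0.15 x from [0.25 0.25] zmax 0.4
0.1 0.06 x from [0.546 0.556] zmax 0.34
0.1 0.15 x from [0.845 0.846] zmax 0.34
0.2 0.06 x from [0.561 0.571] zmax 0.45
0.2 0.15 x from [0.845 0.846] zmax 0.45
0.3 0.06 x from [0.619 0.656] zmax 0.45
0.3 0.15 x from [0.649 0.657] zmax 0.45
0.4 0.06 x from [0.253 0.278] zmax 0.45
0.4 0.15 x from [0.253 0.279] zmax 0.45
t 0.15 tcp [ 183.4 -544.5  190.6] gap 85.6 F 0.0 -> xyz [ 596.6 -560.5   -8.5] turn [-1.000e-03 -1.000e-03 -1.124e+00]
```

>>> apply_moves --rows '[{"xyz": [600,-560,-10],"turn": [0,0,-1.124],"grip": 1},{"xyz": [600,-560,-10],"turn": [0,0,-1.124],"grip": 1},{"xyz": [600,-560,-10],"turn": [0,0,-1.124],"grip": 1},{"xyz": [600,-560,-10],"turn": [0,0,-1.124],"grip": 1},{"xyz": [600,-560,-10],"turn": [0,0,-1.124],"grip": 1},{"xyz": [600,-560,-10],"turn": [0,0,-1.124],"grip": 1},{"xyz": [600,-560,-10],"turn": [0,0,-1.124],"grip": 1},{"xyz": [600,-560,-10],"turn": [0,0,-1.124],"grip": 1},{"xyz": [600,-560,-10],"turn": [0,0,-1.124],"grip": 1},{"xyz": [600,-560,-10],"turn": [0,0,-1.124],"grip": 1},{"xyz": [600,-560,-10],"turn": [0,0,-1.124],"grip": 1},{"xyz": [600,-560,-10],"turn": [0,0,-1.124],"grip": 1}]' --force 40

```text
clock: 1.15
tcp_pos: [0.4214, -0.103, 0.1975]
orientation: [0.0, 0.749, 0.663, 0.0]
wrist_force: [0.4, 0.2, 0.7]
finger_gap: 0.0852
grip_force: 0.0
```

```bash
python3 -c "
from h import *
go(570,177,220,83)"
```

```text
t 1.15 tcp [ 421.4 -103.   197.5] gap 85.2 F 0.0 -> xyz [296.  113.4 -22.6] turn [0. 0. 0.]
```

>>> apply_moves --rows '[{"xyz": [295,113,-22],"turn": [0,0,0],"grip": 1},{"xyz": [295,113,-22],"turn": [0,0,0],"grip": 1},{"xyz": [295,113,-22],"turn": [0,0,0],"grip": 1},{"xyz": [295,113,-22],"turn": [0,0,0],"grip": 1},{"xyz": [295,113,-22],"turn": [0,0,0],"grip": 1},{"xyz": [295,113,-22],"turn": [0,0,0],"grip": 1},{"xyz": [295,113,-22],"turn": [0,0,0],"grip": 1},{"xyz": [295,113,-22],"turn": [0,0,0],"grip": 1},{"xyz": [295,113,-22],"turn": [0,0,0],"grip": 1},{"xyz": [295,113,-22],"turn": [0,0,0],"grip": 1}]'

```text
clock: 1.98
tcp_pos: [0.5689, 0.1752, 0.2183]
orientation: [-0.0, 0.748, 0.664, -0.001]
wrist_force: [-0.3, -0.2, -1.1]
finger_gap: 0.0854
grip_force: 0.0
```

```bash
python3 -c "
from h import *
c=look('wrist','w1.png');W=pts(c);V=np.array(c['view']);print(-V[:3,:3].T@V[:3,3])
hsv=cv2.cvtColor(c['color'],cv2.COLOR_BGR2HSV)
m=((hsv[...,0]<6)|(hsv[...,0]>174))&(hsv[...,1]>150)&(W[...,2]>.1)
ct=max(cv2.findContours(m.astype(np.uint8),0,1)[0],key=cv2.contourArea)[:,0]
print(cv2.minEnclosingCircle((ray(c,ct,.129)[:,:2]*1000).astype(np.float32)),np.nanmedian(W[m],0))
go(570,177,75,83)"
```

```text
[0.57804542 0.25952558 0.40181076]
((572.3193969726562, 177.3100128173828), 18.727815628051758) [0.57221019 0.1778344  0.1297666 ]
t 2.03 tcp [568.5 174.1 218.5] gap 85.4 F 0.0 -> xyz [  3.2   1.4 143.5] turn [-0.002  0.001  0.001]
```

View pics/w1.png

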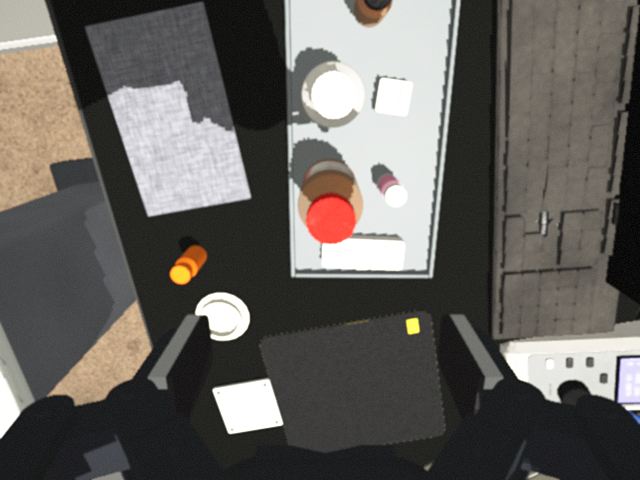

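Wrist view: amber's red cap is at (330,218), the white bottle at (333,95), the vial at (393,190) and the box at (393,96). The fingers are clear on both sides, so I'm descending on amber.

>>> apply_moves --rows '[{"xyz": [3,2.5,20],"turn": [0,0,0],"grip": 1},{"xyz": [3,2.5,50],"turn": [0,0,0],"grip": 1},{"xyz": [3,2.5,80],"turn": [0,0,0],"grip": 1},{"xyz": [3,2.5,110],"turn": [0,0,0],"grip": 1},{"xyz": [3,2.5,135],"turn": [0,0,0],"grip": 1},{"xyz": [3,2.5,147],"turn": [0,0,0],"grip": 1},{"xyz": [3,2.5,147],"turn": [0,0,0],"grip": 1},{"xyz": [3,2.5,147],"turn": [0,0,0],"grip": 1}]'

```text
clock: 2.7
tcp_pos: [0.5709, 0.1751, 0.0721]
orientation: [-0.0, 0.75, 0.662, -0.001]
wrist_force: [0.3, -0.4, -0.5]
finger_gap: 0.0852
grip_force: 0.0
```

>>> apply_moves --rows '[{"xyz": [0,0,0],"turn": [0,0,0],"grip": 0.8},{"xyz": [0,0,0],"turn": [0,0,0],"grip": 0.7},{"xyz": [0,0,0],"turn": [0,0,0],"grip": 0.5},{"xyz": [0,0,0],"turn": [0,0,0],"grip": 0.5},{"xyz": [0,0,0],"turn": [0,0,0],"grip": 0.5},{"xyz": [0,0,0],"turn": [0,0,0],"grip": 0.5}]' --force 40

```text
clock: 3.2
tcp_pos: [0.5722, 0.1768, 0.0728]
orientation: [0.0, 0.749, 0.663, 0.0]
wrist_force: [0.5, -0.3, -0.0]
finger_gap: 0.0426
grip_force: 0.0
```

```bash
python3 -c "
from h import *
go(433,214,73,83)
s=env.get_state();print(s['wrist_force'],s['joint_pos'])"
```

```text
t 3.2 tcp [572.2 176.8  72.8] gap 42.6 F 0.0 -> xyz [  20.  -142.7   -0.3] turn [ 0.001 -0.     0.   ]
[ 0.54920847 -0.26916701 -0.03705625] [ 1.65752574e-01  4.16259151e-01 -1.00442008e-01  1.05339054e+00
 -1.45243785e-04  1.85841284e+00]
```

```bash
python3 -c "
from h import *
a=look('wrist')['color'];b=look('side')['color'][160:300,180:420]
cv2.imwrite('pics/m1.png',np.vstack([cv2.resize(a,(480,360)),cv2.resize(b,(480,240))]))"
```

```text
(no output)
```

View pics/m1.png

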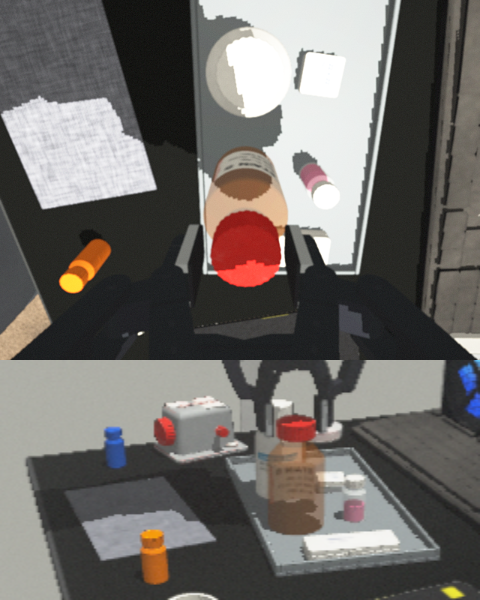

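The side view puts the fingertips at about cap height ((245,415) and (325,420) in the composite), although the TCP reads z 73 mm. I'll measure the fingers themselves.

```bash
python3 -c "
from h import *
for n in('side','top','wrist'):
    c=look(n);W=pts(c);s=env.get_state();V=np.array(c['view'])
    p=V[:3,:3]@s['tcp_pos']+V[:3,3];K=np.array(c['camera_matrix']);x=p[:2]/p[2];x=x*(1+c['k1']*(x@x));print(n,'tcp px',x*K[[0,1],[0,1]]+K[:2,2],'depth',p[2])
    hsv=cv2.cvtColor(c['color'],cv2.COLOR_BGR2HSV)
    if n=='side':
        for r in range(160,200,4):
            for col in range(285,352,6): print((W[r,col]*1000).round(0).astype(int).tolist() if not np.isnan(W[r,col,0]) else '-',end=' ')
            print()
"
```

```text
side tcp px [326.22451511 223.68922273] depth 0.8452860878849907
[577, 480, 112] [508, 175, 202] [517, 169, 203] [621, 476, 108] [636, 475, 106] [547, 163, 201] [557, 160, 201] [571, 169, 197] [580, 164, 198] [589, 159, 198] [733, 479, 95] [621, 181, 189] 
[576, 480, 102] [591, 479, 100] [517, 171, 196] [620, 473, 99] [547, 196, 185] [547, 163, 194] [556, 159, 195] [570, 166, 191] [580, 164, 191] [588, 155, 192] [732, 478, 85] [619, 177, 183] 
[576, 479, 92] [591, 481, 90] [517, 171, 189] [621, 477, 87] [545, 190, 180] [547, 163, 187] [669, 480, 81] [685, 481, 79] [700, 477, 79] [589, 157, 184] [599, 154, 184] [620, 177, 175] 
[576, 480, 81] [591, 481, 79] [516, 170, 182] [620, 476, 77] [543, 187, 173] [546, 162, 181] [667, 475, 72] [684, 479, 69] [700, 478, 68] [590, 161, 176] [603, 164, 173] [614, 162, 173] 
[574, 477, 72] [590, 477, 71] [516, 170, 174] [526, 167, 174] [541, 182, 168] [547, 164, 173] [669, 480, 60] [683, 476, 60] [700, 479, 57] [596, 175, 163] [601, 159, 168] [613, 160, 166] 
[574, 475, 63] [590, 480, 59] [606, 483, 56] [526, 169, 166] [537, 167, 166] [547, 165, 16
[... 271 characters left out ...]
 478, 30] 
[557, 415, 65] [572, 418, 61] [605, 482, 36] [620, 478, 35] [538, 172, 149] [547, 166, 150] [586, 244, 119] [683, 476, 28] [700, 478, 25] [593, 168, 143] [604, 165, 143] [752, 481, 17] 
[556, 413, 56] [571, 416, 52] [604, 477, 27] [619, 476, 25] [538, 172, 141] [548, 168, 142] [585, 243, 111] [578, 188, 131] [700, 478, 14] [593, 167, 136] [603, 164, 136] [752, 481, 6] 
[555, 409, 47] [571, 415, 43] [603, 476, 17] [619, 476, 15] [538, 172, 134] [548, 168, 134] [560, 172, 131] [571, 170, 130] [580, 163, 131] [593, 167, 128] [604, 164, 128] [746, 466, 1] 
top tcp px [328.99996845 202.93755137] depth 0.8231630196849685
wrist tcp px [327.00439811 274.68729621] depth 0.20114430872070446
```

```bash
python3 -c "
from h import *
c=look('side');W=pts(c)
for r in range(196,236,3):
    print(r,[((W[r,k]*1000).round(0).astype(int).tolist(),c['color'][r,k].tolist()) for k in (309,315,321,333,339,345,349)])
"
```

```text
196 [([538, 172, 134], [52, 55, 54]), ([547, 167, 134], [107, 108, 108]), ([560, 172, 131], [49, 50, 115]), ([580, 163, 132], [58, 69, 234]), ([592, 165, 129], [51, 50, 51]), ([604, 164, 128], [67, 64, 65]), ([724, 428, 18], [133, 136, 137])]
199 [([538, 172, 128], [54, 55, 56]), ([548, 169, 128], [135, 135, 133]), ([557, 164, 129], [48, 50, 121]), ([577, 156, 129], [53, 56, 169]), ([593, 167, 122], [47, 49, 49]), ([707, 412, 18], [188, 194, 197]), ([716, 408, 18], [221, 226, 226])]
202 [([564, 256, 87], [116, 122, 123]), ([547, 168, 123], [131, 134, 131]), ([558, 166, 122], [49, 52, 123]), ([577, 156, 123], [45, 53, 163]), ([592, 165, 117], [51, 52, 54]), ([700, 396, 17], [186, 190, 207]), ([713, 401, 13], [153, 154, 163])]
205 [([563, 251, 83], [128, 132, 134]), ([572, 243, 85], [123, 127, 127]), ([558, 167, 116], [50, 53, 120]), ([577, 155, 118], [42, 47, 157]), ([687, 402, 9], [143, 148, 159]), ([700, 394, 10], [151, 157, 168]), ([713, 401, 5], [134, 142, 144])]
208 [([563, 252, 76], [124, 128, 130]), ([572, 241, 79], [132, 140, 141]), ([559, 169, 109], [94, 109, 130]), ([578, 15
[... 1718 characters left out ...]
9223372036854775808, -9223372036854775808, -9223372036854775808], [169, 193, 219]), ([637, 242, 22], [243, 245, 246]), ([645, 240, 22], [241, 244, 245])]
232 [([562, 255, 22], [122, 129, 128]), ([547, 170, 62], [72, 89, 114]), ([554, 157, 67], [76, 96, 115]), ([575, 148, 68], [74, 91, 117]), ([587, 150, 65], [80, 97, 125]), ([635, 237, 18], [159, 167, 168]), ([643, 235, 17], [159, 169, 172])]
235 [([562, 254, 16], [122, 128, 129]), ([547, 170, 56], [71, 86, 112]), ([554, 156, 62], [83, 102, 124]), ([574, 147, 62], [84, 103, 131]), ([588, 152, 58], [80, 95, 113]), ([636, 237, 11], [123, 125, 124]), ([644, 235, 10], [123, 125, 121])]<string>:5: RuntimeWarning: invalid value encountered in cast
```

```bash
python3 -c "
from h import *
c=look('wrist');W=pts(c)
s=env.get_state();print(s['tcp_pos'])
m=c['color'].max(2)<130
for a,b in((230,270),(385,425)):
  for r in range(290,400,10):
    seg=W[r,a:b];i=np.nanargmin(np.where(np.isnan(c['z_map'][r,a:b]),9,c['z_map'][r,a:b]))
    print(r,[(W[r,k]*1000).round(0).tolist() for k in range(a,b,10)])
k=(m)&(W[...,2]>.1)&(np.abs(W[...,1]-.177)<.03);print('cap',np.nanmedian(W[330,300:350],0))
"
```

```text
[0.57185407 0.17670614 0.07225275]
290 [[498.0, 140.0, -1.0], [506.0, 139.0, 0.0], [513.0, 138.0, -0.0], [520.0, 138.0, 0.0]]
300 [[497.0, 132.0, -1.0], [504.0, 132.0, 0.0], [511.0, 131.0, -0.0], [548.0, 191.0, 120.0]]
310 [[496.0, 125.0, 0.0], [503.0, 124.0, 0.0], [545.0, 192.0, 128.0], [549.0, 191.0, 128.0]]
320 [[537.0, 188.0, 127.0], [541.0, 188.0, 127.0], [546.0, 191.0, 133.0], [550.0, 191.0, 134.0]]
330 [[539.0, 188.0, 134.0], [542.0, 188.0, 134.0], [547.0, 191.0, 140.0], [551.0, 191.0, 140.0]]
340 [[540.0, 188.0, 140.0], [546.0, 192.0, 147.0], [548.0, 191.0, 146.0], [551.0, 189.0, 144.0]]
350 [[541.0, 188.0, 146.0], [546.0, 191.0, 151.0], [549.0, 191.0, 151.0], [551.0, 186.0, 145.0]]
360 [[545.0, 193.0, 159.0], [548.0, 193.0, 159.0], [549.0, 188.0, 153.0], [550.0, 183.0, 146.0]]
370 [[546.0, 192.0, 162.0], [549.0, 192.0, 162.0], [549.0, 186.0, 155.0], [550.0, 180.0, 147.0]]
380 [[547.0, 192.0, 166.0], [550.0, 192.0, 167.0], [548.0, 182.0, 154.0], [549.0, 176.0, 147.0]]
390 [[548.0, 193.0, 171.0], [550.0, 192.0, 171.0], [548.0, 180.0, 156.0], [549.0, 173.0, 148.0]]
290 [[607.0,
[... 377 characters left out ...]
1.0, 133.0], [595.0, 185.0, 140.0], [598.0, 185.0, 141.0], [603.0, 180.0, 134.0]]
340 [[592.0, 177.0, 134.0], [594.0, 185.0, 145.0], [597.0, 185.0, 146.0], [602.0, 180.0, 140.0]]
350 [[592.0, 175.0, 136.0], [593.0, 185.0, 151.0], [596.0, 186.0, 152.0], [600.0, 184.0, 151.0]]
360 [[591.0, 171.0, 136.0], [593.0, 183.0, 153.0], [596.0, 182.0, 153.0], [598.0, 186.0, 158.0]]
370 [[591.0, 167.0, 138.0], [593.0, 179.0, 153.0], [594.0, 186.0, 162.0], [597.0, 186.0, 163.0]]
380 [[591.0, 164.0, 139.0], [592.0, 176.0, 153.0], [594.0, 186.0, 166.0], [596.0, 186.0, 166.0]]
390 [[601.0, 40.0, -0.0], [592.0, 171.0, 152.0], [593.0, 187.0, 171.0], [595.0, 186.0, 171.0]]
cap [0.57098877 0.18133549 0.12976769]
```

Both cameras put the fingertips at z≈120 mm with x and y correct, so the reported TCP is about 45 mm lower than the real tips at this opening. I'll work from the measured tips: open, go down about 38 mm more and close.

>>> apply_moves --rows '[{"xyz": [0,0,0],"turn": [0,0,0],"grip": 1},{"xyz": [0,0,0],"turn": [0,0,0],"grip": 1},{"xyz": [0,0,0],"turn": [0,0,0],"grip": 1},{"xyz": [0,0,0],"turn": [0,0,0],"grip": 1},{"xyz": [0,0,10],"turn": [0,0,0],"grip": 1},{"xyz": [0,0,20],"turn": [0,0,0],"grip": 1},{"xyz": [0,0,30],"turn": [0,0,0],"grip": 1},{"xyz": [0,0,38],"turn": [0,0,0],"grip": 1},{"xyz": [0,0,38],"turn": [0,0,0],"grip": 1}]'

```text
clock: 4.3
tcp_pos: [0.5698, 0.1763, 0.0314]
orientation: [-0.001, 0.749, 0.663, -0.002]
wrist_force: [-0.7, 0.3, -0.6]
finger_gap: 0.0853
grip_force: 0.0
```

>>> apply_moves --rows '[{"xyz": [0,0,0],"turn": [0,0,0],"grip": 0.75},{"xyz": [0,0,0],"turn": [0,0,0],"grip": 0.7},{"xyz": [0,0,0],"turn": [0,0,0],"grip": 0.4},{"xyz": [0,0,0],"turn": [0,0,0],"grip": 0.4},{"xyz": [0,0,0],"turn": [0,0,0],"grip": 0.4},{"xyz": [0,0,0],"turn": [0,0,0],"grip": 0.4}]' --force 40

```text
clock: 4.8
tcp_pos: [0.5726, 0.1768, 0.035]
orientation: [0.0, 0.749, 0.663, 0.001]
wrist_force: [0.8, -0.3, 1.4]
finger_gap: 0.053
grip_force: 42.4
```

```bash
python3 -c "
from h import *
a=look('wrist')['color'];b=look('side')['color'][160:300,180:420]
cv2.imwrite('pics/m2.png',np.vstack([cv2.resize(a,(480,360)),cv2.resize(b,(480,240))]))
go(433,214,35,83);s=env.get_state();print(s['wrist_force'])"
```

```text
t 4.9 tcp [572.6 176.7  35. ] gap 53.3 F 42.4 -> xyz [  20.  -143.1   -0.2] turn [ 0.001 -0.     0.   ]
[ 0.98731635 -0.248641    1.23505809]
```

View pics/m2.png

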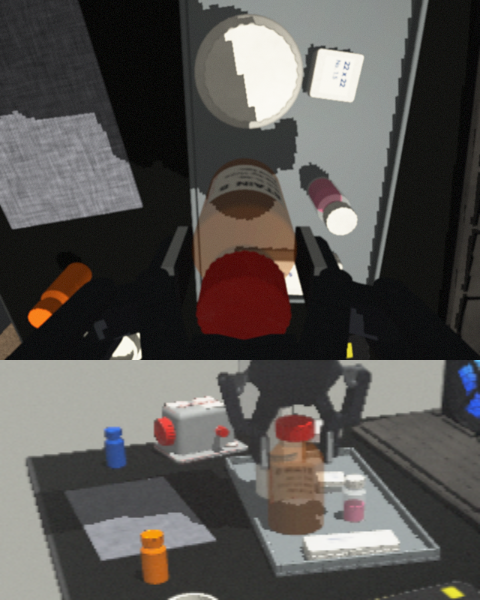

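Amber is held: gap 53 mm, 42 N, upright at (295,470) in the composite. Lifting it and carrying it to the mat.

>>> apply_moves --rows '[{"xyz": [0,0,-8],"turn": [0,0,0],"grip": 0.4},{"xyz": [0,0,-25],"turn": [0,0,0],"grip": 0.4},{"xyz": [0,0,-42],"turn": [0,0,0],"grip": 0.4},{"xyz": [0,-4,-50],"turn": [0,0,0],"grip": 0.4},{"xyz": [2,-16,-50],"turn": [0,0,0],"grip": 0.4},{"xyz": [5,-36,-50],"turn": [0,0,0],"grip": 0.4},{"xyz": [8,-60,-50],"turn": [0,0,0],"grip": 0.4},{"xyz": [12,-84,-50],"turn": [0,0,0],"grip": 0.4},{"xyz": [15,-108,-50],"turn": [0,0,0],"grip": 0.4},{"xyz": [18,-128,-50],"turn": [0,0,0],"grip": 0.4},{"xyz": [20,-140,-50],"turn": [0,0,0],"grip": 0.4},{"xyz": [20,-143,-50],"turn": [0,0,0],"grip": 0.4}]'

```text
clock: 5.9
tcp_pos: [0.4297, 0.2142, 0.0842]
orientation: [-0.0, 0.748, 0.663, -0.001]
wrist_force: [-0.2, 0.2, -2.2]
finger_gap: 0.0529
grip_force: 42.6
```

>>> apply_moves --rows '[{"xyz": [0,0,6],"turn": [0,0,0],"grip": 0.4},{"xyz": [0,0,18],"turn": [0,0,0],"grip": 0.4},{"xyz": [0,0,32],"turn": [0,0,0],"grip": 0.4},{"xyz": [0,0,42],"turn": [0,0,0],"grip": 0.4},{"xyz": [0,0,48],"turn": [0,0,0],"grip": 0.4},{"xyz": [0,0,50.5],"turn": [0,0,0],"grip": 0.4},{"xyz": [0,0,50.5],"turn": [0,0,0],"grip": 0.4},{"xyz": [0,0,50.5],"turn": [0,0,0],"grip": 0.4}]'

```text
clock: 6.57
tcp_pos: [0.4328, 0.2137, 0.0339]
orientation: [0.0, 0.749, 0.663, -0.0]
wrist_force: [-1.8, -1.2, 0.3]
finger_gap: 0.053
grip_force: 42.5
```

```bash
python3 -c "
from h import *
cv2.imwrite('pics/m3.png',cv2.resize(look('side')['color'][140:340,160:460],(750,500)))
go(433,214,35,83);s=env.get_state();print(s['wrist_force'])"
```

```text
t 6.62 tcp [432.7 213.7  33.9] gap 53.3 F 42.5 -> xyz [ 0.4  0.2 -1.1] turn [-0.  0. -0.]
[-1.9522419  -0.54084473  0.32339726]
```

View pics/m3.png

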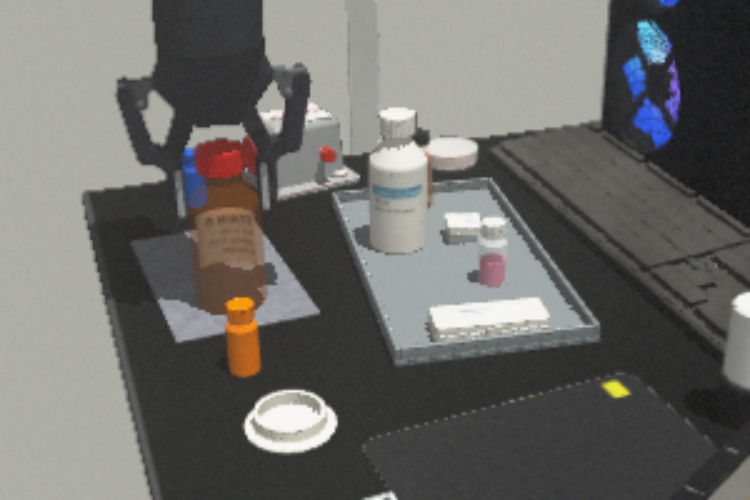

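Amber stands upright on the mat at (228,300). Releasing it and going to the white bottle.

>>> apply_moves --rows '[{"xyz": [0,0,0],"turn": [0,0,0],"grip": 0.8},{"xyz": [0,0,0],"turn": [0,0,0],"grip": 1},{"xyz": [0,0,0],"turn": [0,0,0],"grip": 1},{"xyz": [0,0,-15],"turn": [0,0,0],"grip": 1},{"xyz": [0,0,-45],"turn": [0,0,0],"grip": 1},{"xyz": [0,0,-80],"turn": [0,0,0],"grip": 1},{"xyz": [0,0,-110],"turn": [0,0,0],"grip": 1},{"xyz": [15,35,-120],"turn": [0,0,0],"grip": 1},{"xyz": [35,75,-120],"turn": [0,0,0],"grip": 1},{"xyz": [52,110,-120],"turn": [0,0,0],"grip": 1},{"xyz": [65,143,-120],"turn": [0,0,0],"grip": 1},{"xyz": [65,143,-120],"turn": [0,0,0],"grip": 1}]'

```text
clock: 7.62
tcp_pos: [0.5886, 0.2623, 0.1512]
orientation: [0.001, 0.749, 0.662, 0.001]
wrist_force: [-0.4, 0.2, -0.9]
finger_gap: 0.0855
grip_force: 0.0
```

```bash
python3 -c "
from h import *
c=look('wrist');W=pts(c)
m=(np.abs(W[...,2]-.119)<.004)&(np.abs(W[...,0]-.583)<.025)&(np.abs(W[...,1]-.261)<.025)
ct=max(cv2.findContours(m.astype(np.uint8),0,1)[0],key=cv2.contourArea)[:,0]
print(m.sum(),cv2.minEnclosingCircle((ray(c,ct,.119)[:,:2]*1000).astype(np.float32)),np.nanmedian(W[m],0))
go(583,261,27,83)"
```

```text
1994 ((584.2271728515625, 260.7111511230469), 15.567763328552246) [0.58426197 0.2613456  0.11976222]
t 7.67 tcp [585.  261.5 151.5] gap 85.3 F 0.0 -> xyz [ -0.7  -1.8 124.5] turn [-0.001  0.    -0.   ]
```

>>> apply_moves --rows '[{"xyz": [-0.5,-1,20],"turn": [0,0,0],"grip": 1},{"xyz": [-0.5,-1,50],"turn": [0,0,0],"grip": 1},{"xyz": [-0.5,-1,80],"turn": [0,0,0],"grip": 1},{"xyz": [-0.5,-1,105],"turn": [0,0,0],"grip": 1},{"xyz": [-0.5,-1,120],"turn": [0,0,0],"grip": 1},{"xyz": [-0.5,-1,124],"turn": [0,0,0],"grip": 1},{"xyz": [-0.5,-1,124],"turn": [0,0,0],"grip": 0.8},{"xyz": [-0.5,-1,124],"turn": [0,0,0],"grip": 0.65},{"xyz": [-0.5,-1,124],"turn": [0,0,0],"grip": 0.4},{"xyz": [-0.5,-1,124],"turn": [0,0,0],"grip": 0.4},{"xyz": [-0.5,-1,124],"turn": [0,0,0],"grip": 0.4},{"xyz": [-0.5,-1,124],"turn": [0,0,0],"grip": 0.4}]' --force 35

```text
clock: 8.67
tcp_pos: [0.5828, 0.2611, 0.032]
orientation: [0.001, 0.749, 0.663, 0.002]
wrist_force: [0.3, -0.4, 7.0]
finger_gap: 0.0471
grip_force: 36.1
```

```bash
python3 -c "
from h import *
go(428.5,304,27,83);s=env.get_state();print(s['wrist_force'])"
```

```text
t 8.67 tcp [582.8 261.1  32. ] gap 47.1 F 36.1 -> xyz [  23.8 -158.4    4.5] turn [ 0.003 -0.001  0.   ]
[ 0.29284899 -0.40968217  6.99150526]
```

>>> apply_moves --rows '[{"xyz": [0,0,-8],"turn": [0,0,0],"grip": 0.4},{"xyz": [0,0,-25],"turn": [0,0,0],"grip": 0.4},{"xyz": [0,0,-42],"turn": [0,0,0],"grip": 0.4},{"xyz": [0,-4,-54],"turn": [0,0,0],"grip": 0.4},{"xyz": [2,-16,-54],"turn": [0,0,0],"grip": 0.4},{"xyz": [5,-36,-54],"turn": [0,0,0],"grip": 0.4},{"xyz": [9,-62,-54],"turn": [0,0,0],"grip": 0.4},{"xyz": [14,-90,-54],"turn": [0,0,0],"grip": 0.4},{"xyz": [18,-118,-54],"turn": [0,0,0],"grip": 0.4},{"xyz": [22,-142,-54],"turn": [0,0,0],"grip": 0.4},{"xyz": [24,-155,-54],"turn": [0,0,0],"grip": 0.4},{"xyz": [24,-158,-54],"turn": [0,0,0],"grip": 0.4}]'

```text
clock: 9.67
tcp_pos: [0.4248, 0.3041, 0.0842]
orientation: [-0.0, 0.748, 0.664, -0.0]
wrist_force: [0.4, -0.2, -1.6]
finger_gap: 0.0469
grip_force: 36.2
```

>>> apply_moves --rows '[{"xyz": [0,0,6],"turn": [0,0,0],"grip": 0.4},{"xyz": [0,0,18],"turn": [0,0,0],"grip": 0.4},{"xyz": [0,0,30],"turn": [0,0,0],"grip": 0.4},{"xyz": [0,0,40],"turn": [0,0,0],"grip": 0.4},{"xyz": [0,0,40],"turn": [0,0,0],"grip": 0.4},{"xyz": [0,0,40],"turn": [0,0,0],"grip": 0.4}]'

```text
clock: 10.17
tcp_pos: [0.4277, 0.3031, 0.043]
orientation: [-0.0, 0.749, 0.662, -0.001]
wrist_force: [0.3, 0.4, -1.6]
finger_gap: 0.0474
grip_force: 36.2
```

```bash
python3 -c "
from h import *
c=look('side');cv2.imwrite('pics/m4.png',cv2.resize(c['color'][140:340,160:460],(750,500)))
go(428.5,304,31,83);s=env.get_state();print(s['wrist_force'])"
```

```text
t 10.22 tcp [428.  303.4  43.6] gap 47.3 F 36.2 -> xyz [ 0.6  0.4 12.6] turn [-0.     0.    -0.001]
[ 0.64671178 -0.83370948 -0.93321482]
```

View pics/m4.png

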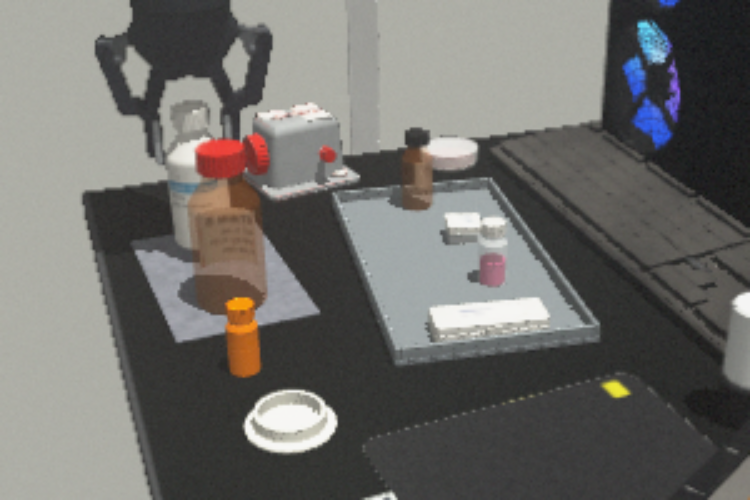

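The white bottle hangs upright over the mat beside amber, around (190,190), and the vial, box, dropper and mailer are undisturbed in the tray. Lowering it to contact.

>>> apply_moves --rows '[{"xyz": [0,0,5],"turn": [0,0,0],"grip": 0.4},{"xyz": [0,0,9],"turn": [0,0,0],"grip": 0.4},{"xyz": [0,0,12],"turn": [0,0,0],"grip": 0.4},{"xyz": [0,0,12],"turn": [0,0,0],"grip": 0.4},{"xyz": [0,0,12],"turn": [0,0,0],"grip": 0.4}]'

```text
clock: 10.63
tcp_pos: [0.4271, 0.3036, 0.0317]
orientation: [-0.0, 0.749, 0.663, -0.0]
wrist_force: [0.2, -0.3, -1.5]
finger_gap: 0.0472
grip_force: 36.2
```

>>> apply_moves --rows '[{"xyz": [0,0,1],"turn": [0,0,0],"grip": 0.4},{"xyz": [0,0,2],"turn": [0,0,0],"grip": 0.4},{"xyz": [0,0,2],"turn": [0,0,0],"grip": 0.4},{"xyz": [0,0,2],"turn": [0,0,0],"grip": 0.4}]'

```text
clock: 10.97
tcp_pos: [0.4277, 0.3041, 0.031]
orientation: [0.0, 0.749, 0.663, 0.001]
wrist_force: [-1.1, -1.1, 5.3]
finger_gap: 0.0472
grip_force: 36.2
```

>>> apply_moves --rows '[{"xyz": [0,0,0],"turn": [0,0,0],"grip": 0.8},{"xyz": [0,0,0],"turn": [0,0,0],"grip": 1},{"xyz": [0,0,0],"turn": [0,0,0],"grip": 1},{"xyz": [0,0,-15],"turn": [0,0,0],"grip": 1},{"xyz": [0,0,-45],"turn": [0,0,0],"grip": 1},{"xyz": [0,0,-80],"turn": [0,0,0],"grip": 1},{"xyz": [0,0,-110],"turn": [0,0,0],"grip": 1},{"xyz": [-15,35,-120],"turn": [0,0,0],"grip": 1},{"xyz": [-35,70,-120],"turn": [0,0,0],"grip": 1},{"xyz": [-55,105,-120],"turn": [0,0,0],"grip": 0.6},{"xyz": [-75,140,-120],"turn": [0,0,0],"grip": 0.6},{"xyz": [-95,175,-120],"turn": [0,0,0],"grip": 0.6}]'

```text
clock: 11.97
tcp_pos: [0.5908, 0.1869, 0.1499]
orientation: [0.0, 0.749, 0.663, 0.0]
wrist_force: [0.6, -0.0, 0.2]
finger_gap: 0.0523
grip_force: 0.0
```

>>> apply_moves --rows '[{"xyz": [-19,40,20],"turn": [0,0,0],"grip": 0.6},{"xyz": [-19,40,40],"turn": [0,0,0],"grip": 0.6},{"xyz": [-19,40,40],"turn": [0,0,0],"grip": 0.6},{"xyz": [-19,40,40],"turn": [0,0,0],"grip": 0.6},{"xyz": [-19,40,40],"turn": [0,0,0],"grip": 0.6}]'

```text
clock: 12.38
tcp_pos: [0.6261, 0.1649, 0.1102]
orientation: [-0.0, 0.749, 0.663, -0.0]
wrist_force: [0.6, 0.4, 0.2]
finger_gap: 0.0514
grip_force: 0.0
```

```bash
python3 -c "
from h import *
c=look('wrist','w2.png');W=pts(c)
m=(np.abs(W[...,2]-.056)<.005)&(np.abs(W[...,0]-.628)<.025)&(np.abs(W[...,1]-.171)<.025)
ct=max(cv2.findContours(m.astype(np.uint8),0,1)[0],key=cv2.contourArea)[:,0]
print(m.sum(),cv2.minEnclosingCircle((ray(c,ct,.056)[:,:2]*1000).astype(np.float32)),np.nanmedian(W[m],0))
c=look('side');W=pts(c)
for r in range(160,230,4):
  q=W[r,300:400];k=(np.abs(q[:,1]-.165)<.03)&(np.abs(q[:,0]-.628)<.06)&(q[:,2]>.07)
  if k.any(): print(r,(q[k].min(0)*1000).round(),(q[k].max(0)*1000).round())
go(628,171,0,83)"
```

```text
723 ((630.5463256835938, 170.41024780273438), 10.038436889648438) [0.63049988 0.17073999 0.05674583]
160 [584. 148. 188.] [664. 172. 199.]
164 [588. 149. 181.] [665. 172. 191.]
168 [588. 149. 173.] [664. 171. 184.]
172 [588. 148. 166.] [664. 174. 177.]
176 [586. 150. 159.] [657. 168. 169.]
180 [594. 154. 158.] [599. 168. 162.]
t 12.48 tcp [626.8 165.5 111.5] gap 51.2 F 0.0 -> xyz [  5.6   0.4 111.5] turn [ 0.002 -0.001  0.002]
```

View pics/w2.png

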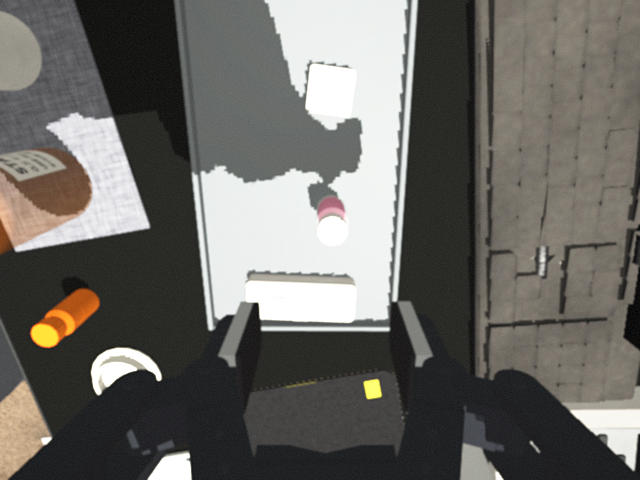

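The vial cap is at (333,228), centred between the finger columns. Real tip height is the reported z plus about 47 mm, so I'm descending to tips at about 27 mm.

>>> apply_moves --rows '[{"xyz": [5.5,2.5,20],"turn": [0,0,0],"grip": 0.6},{"xyz": [5.5,2.5,50],"turn": [0,0,0],"grip": 0.6},{"xyz": [5.5,2.5,80],"turn": [0,0,0],"grip": 0.6},{"xyz": [5.5,2.5,105],"turn": [0,0,0],"grip": 0.6},{"xyz": [5.5,2.5,120],"turn": [0,0,0],"grip": 0.6},{"xyz": [5.5,2.5,130],"turn": [0,0,0],"grip": 0.6},{"xyz": [5.5,2.5,131],"turn": [0,0,0],"grip": 0.6},{"xyz": [5.5,2.5,131],"turn": [0,0,0],"grip": 0.6}]'

```text
clock: 13.15
tcp_pos: [0.6301, 0.1702, -0.0202]
orientation: [0.0, 0.749, 0.663, 0.0]
wrist_force: [0.2, -0.4, -0.0]
finger_gap: 0.0514
grip_force: 0.0
```

```bash
python3 -c "
from h import *
c=look('side');W=pts(c)
a=look('wrist')['color']
cv2.imwrite('pics/m5.png',np.vstack([cv2.resize(a,(480,360)),cv2.resize(c['color'][180:300,290:410],(480,240))]))
go(628,171,0,83)"
```

```text
t 13.25 tcp [631.4 170.1 -19.1] gap 50.7 F 0.0 -> xyz [  0.5  -3.4 -19.1] turn [ 0.003 -0.001  0.001]
```

View pics/m5.png

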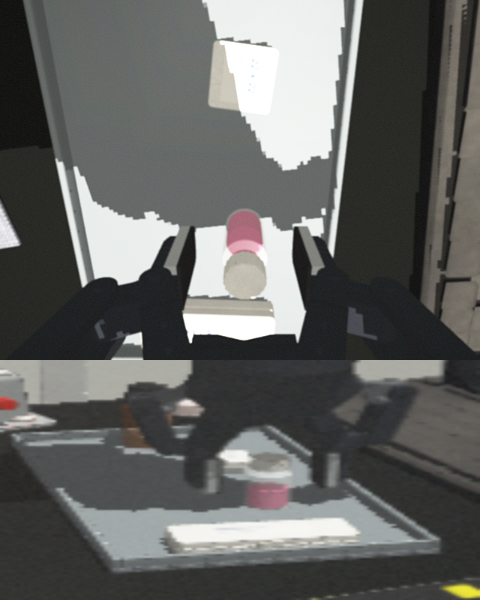

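Fingers straddle the vial: cap at (245,275), fingers at (180,255) and (310,250). Closing on it.

>>> apply_moves --rows '[{"xyz": [0,0,0],"turn": [0,0,0],"grip": 0.4},{"xyz": [0,0,0],"turn": [0,0,0],"grip": 0.3},{"xyz": [0,0,0],"turn": [0,0,0],"grip": 0.2},{"xyz": [0,0,0],"turn": [0,0,0],"grip": 0.1},{"xyz": [0,0,0],"turn": [0,0,0],"grip": 0.1},{"xyz": [0,0,0],"turn": [0,0,0],"grip": 0.1}]' --force 25

```text
clock: 13.75
tcp_pos: [0.631, 0.1697, -0.0198]
orientation: [0.001, 0.749, 0.663, 0.001]
wrist_force: [-0.8, -0.3, 6.4]
finger_gap: 0.0211
grip_force: 24.7
```

```bash
python3 -c "
from h import *
c=look('side');W=pts(c)
for r in range(225,250,3):
  q=W[r,320:390];k=(np.abs(q[:,1]-.165)<.025)&(np.abs(q[:,0]-.628)<.05)&(c['color'][r,320:390].max(1)<120)
  if k.any(): print(r,(q[k].min(0)*1000).round(),(q[k].max(0)*1000).round())
go(434,41,80,83);print(env.get_state()['wrist_force'])"
```

```text
225 [588. 151.  58.] [659. 178.  75.]
228 [592. 152.  56.] [654. 170.  67.]
231 [607. 154.  51.] [655. 178.  59.]
234 [607. 155.  43.] [655. 174.  52.]
237 [607. 155.  38.] [652. 178.  46.]
240 [607. 155.  33.] [653. 173.  41.]
243 [608. 155.  28.] [641. 165.  32.]
246 [613. 159.   5.] [678. 188.  26.]
249 [607. 149.   4.] [677. 190.  14.]
t 13.8 tcp [631.  169.7 -19.8] gap 21.0 F 24.7 -> xyz [-151.6 -179.6 -100.3] turn [ 0.002 -0.001  0.   ]
[-1.54369951 -0.55958789  6.14415714]
```

>>> apply_moves --rows '[{"xyz": [0,0,-8],"turn": [0,0,0],"grip": 0.1},{"xyz": [0,0,-25],"turn": [0,0,0],"grip": 0.1},{"xyz": [0,0,-45],"turn": [0,0,0],"grip": 0.1},{"xyz": [-4,-5,-70],"turn": [0,0,0],"grip": 0.1},{"xyz": [-16,-19,-80],"turn": [0,0,0],"grip": 0.1},{"xyz": [-36,-43,-80],"turn": [0,0,0],"grip": 0.1},{"xyz": [-59,-70,-80],"turn": [0,0,0],"grip": 0.1},{"xyz": [-83,-98,-80],"turn": [0,0,0],"grip": 0.1},{"xyz": [-107,-126,-80],"turn": [0,0,0],"grip": 0.1},{"xyz": [-128,-152,-80],"turn": [0,0,0],"grip": 0.1},{"xyz": [-145,-172,-80],"turn": [0,0,0],"grip": 0.1},{"xyz": [-151.5,-179.5,-80],"turn": [0,0,0],"grip": 0.1}]'

```text
clock: 14.8
tcp_pos: [0.4293, 0.04, 0.0588]
orientation: [-0.001, 0.749, 0.662, -0.001]
wrist_force: [-0.1, 0.0, -0.6]
finger_gap: 0.0213
grip_force: 24.6
```

>>> apply_moves --rows '[{"xyz": [0,0,0],"turn": [0,0,0],"grip": 0.1},{"xyz": [0,0,15],"turn": [0,0,0],"grip": 0.1},{"xyz": [0,0,35],"turn": [0,0,0],"grip": 0.1},{"xyz": [0,0,45],"turn": [0,0,0],"grip": 0.1},{"xyz": [0,0,45],"turn": [0,0,0],"grip": 0.1}]'

```text
clock: 15.22
tcp_pos: [0.4333, 0.0416, 0.0123]
orientation: [-0.001, 0.749, 0.663, -0.001]
wrist_force: [-0.4, 0.2, 0.9]
finger_gap: 0.0212
grip_force: 24.6
```

```bash
python3 -c "
from h import *
c=look('side');W=pts(c)
a=look('wrist')['color']
cv2.imwrite('pics/m6.png',np.vstack([cv2.resize(a,(480,360)),cv2.resize(c['color'][230:350,200:320],(480,240))]))
go(434,41,-21,83)"
```

```text
t 15.32 tcp [434.4  41.4  14. ] gap 21.3 F 24.6 -> xyz [-0.4 -0.4 35. ] turn [ 0.    -0.     0.001]
```

View pics/m6.png

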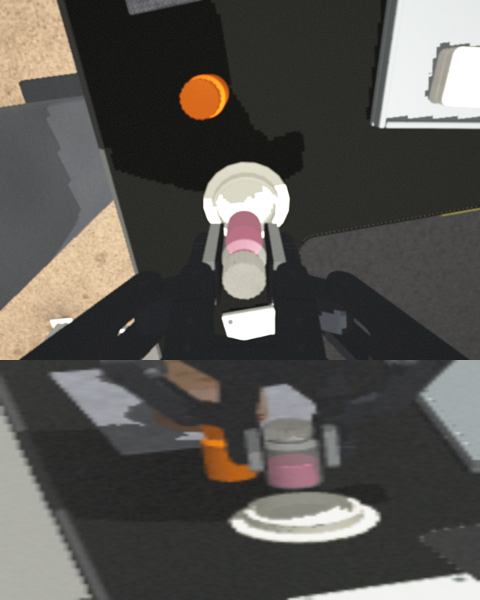

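The vial is upright over the holder: (293,465) against holder centre (303,515) in the side crop, about 2 mm short in x. Lowering with a small correction.

>>> apply_moves --rows '[{"xyz": [0,1.5,8],"turn": [0,0,0],"grip": 0.1},{"xyz": [0,1.5,18],"turn": [0,0,0],"grip": 0.1},{"xyz": [0,1.5,27],"turn": [0,0,0],"grip": 0.1},{"xyz": [0,1.5,32],"turn": [0,0,0],"grip": 0.1},{"xyz": [0,1.5,34],"turn": [0,0,0],"grip": 0.1},{"xyz": [0,1.5,35],"turn": [0,0,0],"grip": 0.1},{"xyz": [0,1.5,35],"turn": [0,0,0],"grip": 0.1}]'

```text
clock: 15.9
tcp_pos: [0.4346, 0.0409, -0.0208]
orientation: [-0.0, 0.749, 0.663, -0.0]
wrist_force: [-1.2, 0.6, 2.1]
finger_gap: 0.0212
grip_force: 24.7
```

>>> apply_moves --rows '[{"xyz": [0,0,0],"turn": [0,0,0],"grip": 0.3},{"xyz": [0,0,0],"turn": [0,0,0],"grip": 0.6},{"xyz": [0,0,0],"turn": [0,0,0],"grip": 0.6},{"xyz": [0,0,-10],"turn": [0,0,0],"grip": 0.6},{"xyz": [0,0,-30],"turn": [0,0,0],"grip": 0.6},{"xyz": [0,0,-60],"turn": [0,0,0],"grip": 0.6},{"xyz": [0,0,-95],"turn": [0,0,0],"grip": 0.6},{"xyz": [25,20,-120],"turn": [0,0,0],"grip": 0.6},{"xyz": [52,41,-130],"turn": [0,0,0],"grip": 0.6},{"xyz": [80,64,-130],"turn": [0,0,0],"grip": 0.6},{"xyz": [108,86,-130],"turn": [0,0,0],"grip": 0.6},{"xyz": [136,109,-130],"turn": [0,0,0],"grip": 0.6}]'

```text
clock: 16.9
tcp_pos: [0.561, 0.1639, 0.1095]
orientation: [0.0, 0.749, 0.663, 0.001]
wrist_force: [0.2, -0.6, 0.4]
finger_gap: 0.0513
grip_force: 0.0
```

>>> apply_moves --rows '[{"xyz": [28,23,0],"turn": [0,0,0],"grip": 0.6},{"xyz": [56,46,0],"turn": [0,0,0],"grip": 0.6},{"xyz": [86,69,0],"turn": [0,0,0],"grip": 0.6},{"xyz": [86,69,0],"turn": [0,0,0],"grip": 0.6},{"xyz": [86,69,0],"turn": [0,0,0],"grip": 0.6},{"xyz": [86,69,0],"turn": [0,0,0],"grip": 0.6}]'

```text
clock: 17.4
tcp_pos: [0.6377, 0.2393, 0.1079]
orientation: [-0.0, 0.749, 0.663, -0.001]
wrist_force: [-0.5, -0.2, 0.4]
finger_gap: 0.0512
grip_force: 0.0
```

```bash
python3 -c "
from h import *
c=look('wrist');W=pts(c)
m=(np.abs(W[...,2]-.020)<.005)&(np.abs(W[...,0]-.638)<.03)&(np.abs(W[...,1]-.254)<.03)
ct=max(cv2.findContours(m.astype(np.uint8),0,1)[0],key=cv2.contourArea)[:,0]
print(m.sum(),cv2.minAreaRect((ray(c,ct,.02)[:,:2]*1000).astype(np.float32)),np.nanmedian(W[m],0))
c=look('side');cv2.imwrite('pics/m7.png',cv2.resize(c['color'][150:350,170:470],(750,500)))
a=look('top')['color'];cv2.imwrite('pics/m7.png',np.hstack([cv2.resize(c['color'][230:340,200:340],(420,330)),cv2.resize(a[120:340,210:430],(330,330))]))
go(638.5,254,0,75)"
```

```text
1725 ((639.5587768554688, 252.50827026367188), (30.177032470703125, 29.004188537597656), 75.61778259277344) [0.63961137 0.25314904 0.02118644]
t 17.55 tcp [637.8 238.5 109.5] gap 51.2 F 0.0 -> xyz [ 15.5  -1.2 109.5] turn [0.    0.    0.139]
```

View pics/m7.png

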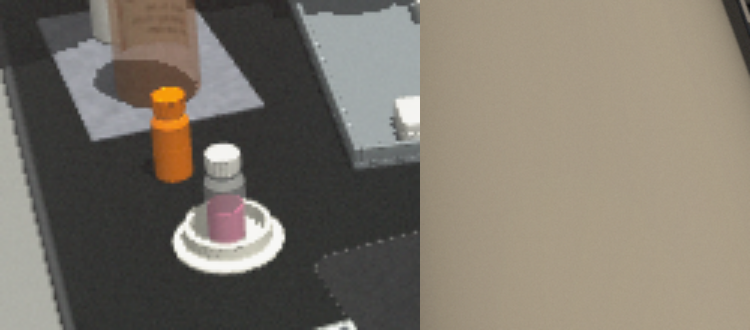

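The vial stands upright in the holder at (225,200); the top view is blocked by the arm. Descending on the box, turned to its sides.

>>> apply_moves --rows '[{"xyz": [15,0,20],"turn": [0,0,0.07],"grip": 0.6},{"xyz": [15,0,50],"turn": [0,0,0.134],"grip": 0.6},{"xyz": [15,0,85],"turn": [0,0,0.134],"grip": 0.6},{"xyz": [15,0,115],"turn": [0,0,0.134],"grip": 0.6},{"xyz": [15,0,132],"turn": [0,0,0.134],"grip": 0.6},{"xyz": [15,0,142],"turn": [0,0,0.134],"grip": 0.6},{"xyz": [15,0,145.5],"turn": [0,0,0.134],"grip": 0.6},{"xyz": [15,0,145.5],"turn": [0,0,0.134],"grip": 0.6}]'

```text
clock: 18.22
tcp_pos: [0.6402, 0.2539, -0.0363]
orientation: [0.0, 0.792, 0.611, -0.0]
wrist_force: [0.9, -0.3, 0.7]
finger_gap: 0.0515
grip_force: 0.0
```

```bash
python3 -c "
from h import *
c=look('wrist');W=pts(c)
m=(c['color'].max(2)<130)&(W[...,2]<.03)&(np.abs(W[...,1]-.253)<.03)&(np.abs(W[...,0]-.639)<.05)&(W[...,2]>.0065)
print(m.sum(),[(W[m&(W[...,0]<.639)][:,2].min()*1000).round(1),(W[m&(W[...,0]>.639)][:,2].min()*1000).round(1)])
a=c['color'];b=look('side')['color'][180:300,270:390]
cv2.imwrite('pics/m8.png',np.vstack([cv2.resize(a,(480,360)),cv2.resize(b,(480,240))]))
go(639.3,253.2,-37,75.3);print(env.get_state()['wrist_force'])"
```

```text
2683 [np.float64(6.5), np.float64(6.5)]
t 18.32 tcp [641.7 254.5 -34.6] gap 51.4 F 0.0 -> xyz [-1.8 -2.1  2.4] turn [ 0.003 -0.001  0.   ]
[-0.15143242 -0.24951338  0.4107202 ]
```

View pics/m8.png

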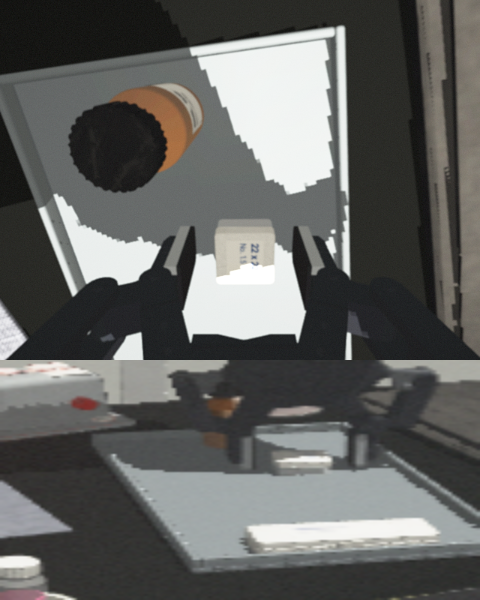

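The box sits centred between parallel fingers at (245,250), and the dropper is clear at (130,145). Closing.

>>> apply_moves --rows '[{"xyz": [0,0,0],"turn": [0,0,0],"grip": 0.45},{"xyz": [0,0,0],"turn": [0,0,0],"grip": 0.38},{"xyz": [0,0,0],"turn": [0,0,0],"grip": 0.3},{"xyz": [0,0,0],"turn": [0,0,0],"grip": 0.2},{"xyz": [0,0,0],"turn": [0,0,0],"grip": 0.2},{"xyz": [0,0,0],"turn": [0,0,0],"grip": 0.2}]' --force 25

```text
clock: 18.82
tcp_pos: [0.6417, 0.2547, -0.0349]
orientation: [0.001, 0.792, 0.611, 0.001]
wrist_force: [-0.5, -0.7, 5.6]
finger_gap: 0.0284
grip_force: 26.0
```

```bash
python3 -c "
from h import *
go(441,-86.3,20,95.1)
go(441,-86.3,20,75.3);print(env.get_state()['wrist_force'])"
```

```text
t 18.82 tcp [641.7 254.7 -34.9] gap 28.4 F 26.0 -> xyz [-380.7 -107.7  -55.7] turn [ 0.003 -0.001 -0.345]
t 18.82 tcp [641.7 254.7 -34.9] gap 28.4 F 26.0 -> xyz [-380.7 -107.7  -55.7] turn [ 0.003 -0.001  0.001]
[-0.54941906 -0.72025891  5.59961213]
```

>>> apply_moves --rows '[{"xyz": [0,0,-8],"turn": [0,0,0],"grip": 0.2},{"xyz": [0,0,-28],"turn": [0,0,0],"grip": 0.2},{"xyz": [0,0,-50],"turn": [0,0,0],"grip": 0.2},{"xyz": [-5,-1.5,-75],"turn": [0,0,0],"grip": 0.2},{"xyz": [-25,-7,-90],"turn": [0,0,-0.05],"grip": 0.2},{"xyz": [-55,-15.5,-90],"turn": [0,0,-0.1],"grip": 0.2},{"xyz": [-88,-25,-90],"turn": [0,0,-0.15],"grip": 0.2},{"xyz": [-122,-34.5,-90],"turn": [0,0,-0.2],"grip": 0.2},{"xyz": [-156,-44,-90],"turn": [0,0,-0.25],"grip": 0.2},{"xyz": [-190,-54,-90],"turn": [0,0,-0.3],"grip": 0.2},{"xyz": [-224,-63.5,-90],"turn": [0,0,-0.345],"grip": 0.2},{"xyz": [-258,-73,-90],"turn": [0,0,-0.345],"grip": 0.2}]'

```text
clock: 19.82
tcp_pos: [0.5032, 0.0222, 0.0538]
orientation: [0.0, 0.674, 0.739, 0.0]
wrist_force: [-0.2, 0.3, 0.1]
finger_gap: 0.0283
grip_force: 25.2
```

```bash
python3 -c "
from h import *
go(441,-85,10,95.1)"
```

```text
t 19.82 tcp [503.2  22.2  53.8] gap 28.3 F 25.2 -> xyz [-101.1  -71.8   43.8] turn [0.    0.    0.002]
```

>>> apply_moves --rows '[{"xyz": [-22,-16,0],"turn": [0,0,0],"grip": 0.2},{"xyz": [-44,-31,0],"turn": [0,0,0],"grip": 0.2},{"xyz": [-66,-47,0],"turn": [0,0,0],"grip": 0.2},{"xyz": [-86,-62,10],"turn": [0,0,0],"grip": 0.2},{"xyz": [-98,-70,25],"turn": [0,0,0],"grip": 0.2},{"xyz": [-101,-72.5,40],"turn": [0,0,0],"grip": 0.2},{"xyz": [-101,-72.5,50],"turn": [0,0,0],"grip": 0.2},{"xyz": [-101,-72.5,55],"turn": [0,0,0],"grip": 0.2},{"xyz": [-101,-72.5,55],"turn": [0,0,0],"grip": 0.2},{"xyz": [-101,-72.5,55],"turn": [0,0,0],"grip": 0.2}]'

```text
clock: 20.65
tcp_pos: [0.4414, -0.0836, -0.0013]
orientation: [-0.0, 0.675, 0.738, -0.0]
wrist_force: [0.8, -0.5, -0.4]
finger_gap: 0.0285
grip_force: 25.2
```

```bash
python3 -c "
from h import *
c=look('wrist');W=pts(c)
a=c['color'];b=look('side')['color'][270:390,200:360]
cv2.imwrite('pics/m9.png',np.vstack([cv2.resize(a,(480,360)),cv2.resize(b,(320,240),dst=None).repeat(1,0) if 0 else cv2.copyMakeBorder(cv2.resize(b,(320,240)),0,0,0,160,0)]))
go(441,-85,-33.5,95.1)"
```

```text
t 20.75 tcp [442.  -83.7  -0.9] gap 28.3 F 25.2 -> xyz [-1.1 -1.2 32.6] turn [0.001 0.001 0.001]
```

View pics/m9.png

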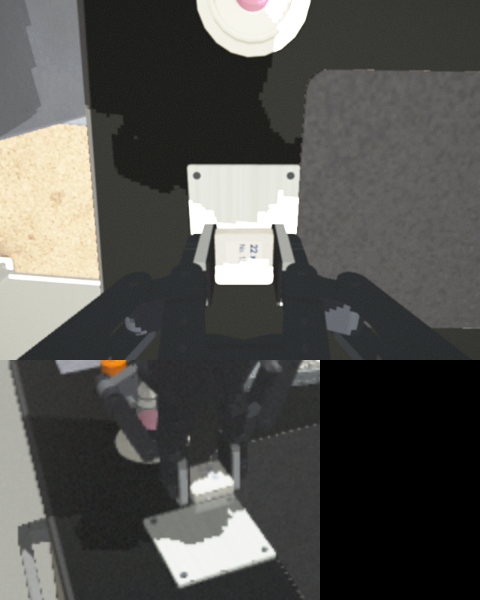

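The box is in line with the plate in column (box 244, plate 244) and square to it. Lowering.

>>> apply_moves --rows '[{"xyz": [-1,-0.5,8],"turn": [0,0,0],"grip": 0.2},{"xyz": [-1,-0.5,18],"turn": [0,0,0],"grip": 0.2},{"xyz": [-1,-0.5,26],"turn": [0,0,0],"grip": 0.2},{"xyz": [-1,-0.5,30],"turn": [0,0,0],"grip": 0.2},{"xyz": [-1,-0.5,32],"turn": [0,0,0],"grip": 0.2},{"xyz": [-1,-0.5,32.5],"turn": [0,0,0],"grip": 0.2},{"xyz": [-1,-0.5,32.5],"turn": [0,0,0],"grip": 0.2}]'

```text
clock: 21.33
tcp_pos: [0.4402, -0.0845, -0.0339]
orientation: [-0.001, 0.675, 0.738, -0.0]
wrist_force: [-2.8, 2.1, 4.2]
finger_gap: 0.0281
grip_force: 25.7
```

```bash
python3 -c "
from h import *
c=look('side');W=pts(c);im=c['color']
go(441,-85,-34,95.1);print(env.get_state()['wrist_force'])
k=(np.abs(W[...,0]-.441)<.03)&(np.abs(W[...,1]+.086)<.03)&(W[...,2]>.008)&(W[...,2]<.04)&(im.min(2)>100)
print(k.sum(),np.nanpercentile(W[k],[2,50,98],axis=0))"
```

```text
t 21.38 tcp [440.1 -84.4 -34. ] gap 28.4 F 25.8 -> xyz [-0.6  0.8  0. ] turn [-0.001 -0.     0.   ]
[-2.84223292  0.6838979   4.05477929]
573 [[ 0.42026032 -0.107994    0.00809822]
 [ 0.44005917 -0.09824344  0.02179099]
 [ 0.46113177 -0.07662965  0.03704112]]
```

>>> apply_moves --rows '[{"xyz": [0,0,0],"turn": [0,0,0],"grip": 0.4},{"xyz": [0,0,0],"turn": [0,0,0],"grip": 0.6},{"xyz": [0,0,0],"turn": [0,0,0],"grip": 0.6},{"xyz": [0,0,-10],"turn": [0,0,0],"grip": 0.6},{"xyz": [0,0,-40],"turn": [0,0,0],"grip": 0.6},{"xyz": [0,0,-75],"turn": [0,0,0],"grip": 0.6},{"xyz": [0,0,-110],"turn": [0,0,0],"grip": 0.6},{"xyz": [0,0,-145],"turn": [0,0,0],"grip": 1},{"xyz": [0,0,-180],"turn": [0,0,0.05],"grip": 1},{"xyz": [0,0,-185],"turn": [0,0,0.1],"grip": 1},{"xyz": [0,0,-185],"turn": [0,0,0.15],"grip": 1},{"xyz": [0,0,-185],"turn": [0,0,0.21],"grip": 1}]'

```text
clock: 22.38
tcp_pos: [0.4419, -0.0852, 0.1522]
orientation: [0.001, 0.749, 0.662, 0.001]
wrist_force: [-0.5, -0.1, -1.2]
finger_gap: 0.0853
grip_force: 0.0
```

```bash
python3 -c "
from h import *
for n in ('wrist','top'):
    c=look(n);W=pts(c);im=c['color']
    near=(np.abs(W[...,0]-.441)<.045)&(np.abs(W[...,1]+.086)<.045)&(im.min(2)>60)
    for z,lo,hi in((.021,.016,.027),(.005,.002,.0085)):
        m=(near&(W[...,2]>lo)&(W[...,2]<hi)).astype(np.uint8)
        if m.sum()<50: print(n,z,'few',m.sum());continue
        ct=max(cv2.findContours(m,0,1)[0],key=cv2.contourArea)[:,0]
        print(n,z,m.sum(),cv2.minAreaRect((ray(c,ct,z)[:,:2]*1000).astype(np.float32)),np.nanmedian(W[m>0],0))
go(433,214,150,83)"
```

```text
wrist 0.021 1280 ((440.1964111328125, -86.98292541503906), (29.079580307006836, 30.269792556762695), 5.161096572875977) [ 0.44025695 -0.08623072  0.02218792]
wrist 0.005 5293 ((441.5013732910156, -88.00407409667969), (70.57038116455078, 71.37400817871094), 4.822070121765137) [ 0.44348874 -0.08206391  0.00579506]
top 0.021 338 ((439.8152160644531, -85.15399932861328), (29.580795288085938, 29.942869186401367), 4.764186859130859) [ 0.43998332 -0.08505961  0.02146321]
top 0.005 1494 ((442.91015625, -83.07343292236328), (76.10900115966797, 77.11203002929688), 4.805611610412598) [ 0.44103333 -0.08311253  0.00502784]
t 22.48 tcp [441.1 -84.9 151.2] gap 85.5 F 0.0 -> xyz [295.7 -44.2   1. ] turn [0.001 0.    0.001]
```

The box sits within about 1.5 mm of the plate's centre and square to it. Now returning amber, regrasping at its release pose.

>>> apply_moves --rows '[{"xyz": [35,-5,0],"turn": [0,0,0],"grip": 1},{"xyz": [72,-11,0],"turn": [0,0,0],"grip": 1},{"xyz": [110,-16,0],"turn": [0,0,0],"grip": 1},{"xyz": [148,-22,0],"turn": [0,0,0],"grip": 1},{"xyz": [186,-28,0],"turn": [0,0,0],"grip": 1},{"xyz": [224,-34,0],"turn": [0,0,0],"grip": 1},{"xyz": [262,-40,0],"turn": [0,0,0],"grip": 1},{"xyz": [295.5,-44.5,0],"turn": [0,0,0],"grip": 1},{"xyz": [295.5,-44.5,0],"turn": [0,0,0],"grip": 1},{"xyz": [295.5,-44.5,0],"turn": [0,0,0],"grip": 1},{"xyz": [295.5,-44.5,0],"turn": [0,0,0],"grip": 1},{"xyz": [295.5,-44.5,0],"turn": [0,0,0],"grip": 1}]'

```text
clock: 23.48
tcp_pos: [0.4322, 0.213, 0.1506]
orientation: [0.0, 0.749, 0.663, -0.0]
wrist_force: [0.7, -0.8, -0.5]
finger_gap: 0.0855
grip_force: 0.0
```

```bash
python3 -c "
from h import *
c=look('wrist');W=pts(c)
for x,y,z in((.433,.214,.128),(.428,.304,.118)):
    m=(np.abs(W[...,2]-z)<.005)&(np.hypot(W[...,0]-x,W[...,1]-y)<.03)
    ct=max(cv2.findContours(m.astype(np.uint8),0,1)[0],key=cv2.contourArea)[:,0]
    print(m.sum(),cv2.minEnclosingCircle((ray(c,ct,z)[:,:2]*1000).astype(np.float32)))
go(432.7,213.7,34.2,83)"
```

```text
3080 ((433.0455017089844, 213.6102294921875), 18.543668746948242)
2777 ((429.0354309082031, 302.46258544921875), 14.942509651184082)
t 23.53 tcp [432.3 212.8 150.7] gap 85.5 F 0.0 -> xyz [  1.    0.3 116.5] turn [-0.  0. -0.]
```

>>> apply_moves --rows '[{"xyz": [0.7,0.5,20],"turn": [0,0,0],"grip": 1},{"xyz": [0.7,0.5,50],"turn": [0,0,0],"grip": 1},{"xyz": [0.7,0.5,80],"turn": [0,0,0],"grip": 1},{"xyz": [0.7,0.5,105],"turn": [0,0,0],"grip": 1},{"xyz": [0.7,0.5,114],"turn": [0,0,0],"grip": 1},{"xyz": [0.7,0.5,116],"turn": [0,0,0],"grip": 1},{"xyz": [0.7,0.5,116],"turn": [0,0,0],"grip": 0.8},{"xyz": [0.7,0.5,116],"turn": [0,0,0],"grip": 0.68},{"xyz": [0.7,0.5,116],"turn": [0,0,0],"grip": 0.4},{"xyz": [0.7,0.5,116],"turn": [0,0,0],"grip": 0.4},{"xyz": [0.7,0.5,116],"turn": [0,0,0],"grip": 0.4},{"xyz": [0.7,0.5,116],"turn": [0,0,0],"grip": 0.4}]' --force 40

```text
clock: 24.53
tcp_pos: [0.4344, 0.2149, 0.0367]
orientation: [0.001, 0.749, 0.663, 0.001]
wrist_force: [-0.8, -0.2, 5.8]
finger_gap: 0.0528
grip_force: 41.8
```

```bash
python3 -c "
from h import *
go(572.5,176.8,35,83);print(env.get_state()['wrist_force'])"
```

```text
t 24.53 tcp [434.4 214.9  36.7] gap 52.8 F 41.8 -> xyz [-21.2 141.7   2.2] turn [ 0.003 -0.001  0.001]
[-0.84026726 -0.21878971  5.75991906]
```

>>> apply_moves --rows '[{"xyz": [0,0,-8],"turn": [0,0,0],"grip": 0.4},{"xyz": [0,0,-25],"turn": [0,0,0],"grip": 0.4},{"xyz": [0,0,-42],"turn": [0,0,0],"grip": 0.4},{"xyz": [-0.5,4,-50],"turn": [0,0,0],"grip": 0.4},{"xyz": [-2,16,-50],"turn": [0,0,0],"grip": 0.4},{"xyz": [-5,36,-50],"turn": [0,0,0],"grip": 0.4},{"xyz": [-8,60,-50],"turn": [0,0,0],"grip": 0.4},{"xyz": [-11,84,-50],"turn": [0,0,0],"grip": 0.4},{"xyz": [-14,108,-50],"turn": [0,0,0],"grip": 0.4},{"xyz": [-17,128,-50],"turn": [0,0,0],"grip": 0.4},{"xyz": [-19,140,-50],"turn": [0,0,0],"grip": 0.4},{"xyz": [-19,143,-50],"turn": [0,0,0],"grip": 0.4}]'

```text
clock: 25.53
tcp_pos: [0.5754, 0.1771, 0.0835]
orientation: [0.0, 0.749, 0.662, 0.0]
wrist_force: [0.1, 0.8, -1.6]
finger_gap: 0.0532
grip_force: 42.6
```

>>> apply_moves --rows '[{"xyz": [0,0,0],"turn": [0,0,0],"grip": 0.4},{"xyz": [0,0,10],"turn": [0,0,0],"grip": 0.4},{"xyz": [0,0,22],"turn": [0,0,0],"grip": 0.4},{"xyz": [0,0,32],"turn": [0,0,0],"grip": 0.4},{"xyz": [0,0,38],"turn": [0,0,0],"grip": 0.4},{"xyz": [0,0,40],"turn": [0,0,0],"grip": 0.4},{"xyz": [0,0,40],"turn": [0,0,0],"grip": 0.4},{"xyz": [0,0,40],"turn": [0,0,0],"grip": 0.4}]'

```text
clock: 26.2
tcp_pos: [0.5725, 0.1786, 0.0451]
orientation: [0.0, 0.748, 0.663, 0.0]
wrist_force: [0.6, 0.4, -1.8]
finger_gap: 0.0527
grip_force: 42.6
```

```bash
python3 -c "
from h import *
c=look('wrist');W=pts(c);z=.135
m=(np.abs(W[...,2]-z)<.006)&(np.hypot(W[...,0]-.572,W[...,1]-.177)<.03)&(c['color'][...,2]>1.8*c['color'][...,0])
ct=max(cv2.findContours(m.astype(np.uint8),0,1)[0],key=cv2.contourArea)[:,0]
zz=np.nanmedian(W[m][:,2]);print(zz,m.sum(),cv2.minEnclosingCircle((ray(c,ct,zz)[:,:2]*1000).astype(np.float32)))
go(572.4,177.2,37.5,83);print(env.get_state()['wrist_force'])"
```

```text
0.13714005105211519 10243 ((571.6959838867188, 180.48593139648438), 19.657615661621094)
t 26.25 tcp [572.8 178.6  45.4] gap 52.9 F 42.6 -> xyz [-1.5 -0.2  7.9] turn [ 0.001 -0.     0.001]
[-0.06770764  0.98309786 -1.54997306]
```

>>> apply_moves --rows '[{"xyz": [-1.2,0,3],"turn": [0,0,0],"grip": 0.4},{"xyz": [-1.2,0,6],"turn": [0,0,0],"grip": 0.4},{"xyz": [-1.2,0,8],"turn": [0,0,0],"grip": 0.4},{"xyz": [-1.2,0,8.5],"turn": [0,0,0],"grip": 0.4},{"xyz": [-1.2,0,8.5],"turn": [0,0,0],"grip": 0.4}]'

```text
clock: 26.67
tcp_pos: [0.5728, 0.1773, 0.0378]
orientation: [0.0, 0.749, 0.663, 0.001]
wrist_force: [-2.4, 0.7, 7.1]
finger_gap: 0.0527
grip_force: 43.5
```

```bash
python3 -c "
from h import *
go(572.4,177.2,37.5,83);print(env.get_state()['wrist_force'])"
```

```text
t 26.67 tcp [572.8 177.3  37.8] gap 52.7 F 43.5 -> xyz [-0.1 -0.3  0.3] turn [ 0.001 -0.     0.001]
[-2.44812313  0.68041918  7.12377711]
```

>>> apply_moves --rows '[{"xyz": [0,0,0],"turn": [0,0,0],"grip": 0.75},{"xyz": [0,0,0],"turn": [0,0,0],"grip": 1},{"xyz": [0,0,0],"turn": [0,0,0],"grip": 1},{"xyz": [0,0,-15],"turn": [0,0,0],"grip": 1},{"xyz": [0,0,-45],"turn": [0,0,0],"grip": 1},{"xyz": [0,0,-80],"turn": [0,0,0],"grip": 1},{"xyz": [0,0,-110],"turn": [0,0,0],"grip": 1},{"xyz": [0,0,-110],"turn": [0,0,0],"grip": 1},{"xyz": [0,0,-110],"turn": [0,0,0],"grip": 1}]'

```text
clock: 27.42
tcp_pos: [0.5743, 0.1776, 0.1487]
orientation: [0.001, 0.749, 0.663, 0.002]
wrist_force: [-0.2, -0.7, -0.5]
finger_gap: 0.0856
grip_force: 0.0
```

```bash
python3 -c "
from h import *
c=look('wrist');W=pts(c)
m=(np.abs(W[...,2]-.129)<.005)&(np.hypot(W[...,0]-.572,W[...,1]-.177)<.03)
ct=max(cv2.findContours(m.astype(np.uint8),0,1)[0],key=cv2.contourArea)[:,0]
print(m.sum(),cv2.minEnclosingCircle((ray(c,ct,.129)[:,:2]*1000).astype(np.float32)),np.nanmedian(W[m],0))
go(428,303.4,150,83)"
```

```text
3119 ((571.0153198242188, 176.17001342773438), 18.58550453186035) [0.57125938 0.17699747 0.12980131]
t 27.47 tcp [572.9 177.4 146.8] gap 85.3 F 0.0 -> xyz [ 107.6 -159.1   -3.4] turn [ 0.001 -0.     0.001]
```

>>> apply_moves --rows '[{"xyz": [18,-27,0],"turn": [0,0,0],"grip": 1},{"xyz": [36,-54,0],"turn": [0,0,0],"grip": 1},{"xyz": [54,-80,0],"turn": [0,0,0],"grip": 1},{"xyz": [72,-107,0],"turn": [0,0,0],"grip": 1},{"xyz": [90,-134,0],"turn": [0,0,0],"grip": 1},{"xyz": [107.5,-159,0],"turn": [0,0,0],"grip": 1},{"xyz": [107.5,-159,0],"turn": [0,0,0],"grip": 1},{"xyz": [107.5,-159,0],"turn": [0,0,0],"grip": 1},{"xyz": [107.5,-159,0],"turn": [0,0,0],"grip": 1},{"xyz": [107.5,-159,0],"turn": [0,0,0],"grip": 1}]'

```text
clock: 28.3
tcp_pos: [0.428, 0.3025, 0.1455]
orientation: [0.0, 0.749, 0.663, -0.001]
wrist_force: [0.2, -0.1, -0.2]
finger_gap: 0.0856
grip_force: 0.0
```

```bash
python3 -c "
from h import *
c=look('wrist');W=pts(c)
for x,y,z in((.428,.304,.118),):
    m=(np.abs(W[...,2]-z)<.005)&(np.hypot(W[...,0]-x,W[...,1]-y)<.03)
    ct=max(cv2.findContours(m.astype(np.uint8),0,1)[0],key=cv2.contourArea)[:,0]
    print(m.sum(),cv2.minEnclosingCircle((ray(c,ct,z)[:,:2]*1000).astype(np.float32)),np.nanmedian(W[m],0))
im=look('top');W=pts(im);m=(np.abs(W[...,2]-.129)<.01)&(np.hypot(W[...,0]-.571,W[...,1]-.177)<.025);h=cv2.cvtColor(im['color'],cv2.COLOR_BGR2HSV);m&=((h[...,0]<6)|(h[...,0]>174))&(h[...,1]>150)
ct=max(cv2.findContours(m.astype(np.uint8),0,1)[0],key=cv2.contourArea)[:,0]
r=cv2.minAreaRect((ray(im,ct,.129)[:,:2]*1000).astype(np.float32));print('amber top',m.sum(),r,np.nanmedian(W[m],0))
go(428,303.4,31,83)"
```

```text
2112 ((429.2694091796875, 303.635986328125), 15.693467140197754) [0.42922548 0.30421303 0.11875803]
amber top 489 ((569.0693969726562, 177.49978637695312), (34.543460845947266, 35.79159164428711), 47.14129638671875) [0.56948716 0.17703024 0.12888328]
t 28.4 tcp [428.3 302.3 145.8] gap 85.2 F 0.0 -> xyz [  1.1  -0.4 114.8] turn [-0.     0.001 -0.001]
```

Amber is back within about 1 mm of where it stood, per the top view. Grasping white.

>>> apply_moves --rows '[{"xyz": [1,0.5,20],"turn": [0,0,0],"grip": 1},{"xyz": [1,0.5,50],"turn": [0,0,0],"grip": 1},{"xyz": [1,0.5,80],"turn": [0,0,0],"grip": 1},{"xyz": [1,0.5,103],"turn": [0,0,0],"grip": 1},{"xyz": [1,0.5,112],"turn": [0,0,0],"grip": 1},{"xyz": [1,0.5,114],"turn": [0,0,0],"grip": 1},{"xyz": [1,0.5,114],"turn": [0,0,0],"grip": 0.8},{"xyz": [1,0.5,114],"turn": [0,0,0],"grip": 0.64},{"xyz": [1,0.5,114],"turn": [0,0,0],"grip": 0.4},{"xyz": [1,0.5,114],"turn": [0,0,0],"grip": 0.4},{"xyz": [1,0.5,114],"turn": [0,0,0],"grip": 0.4},{"xyz": [1,0.5,114],"turn": [0,0,0],"grip": 0.4}]' --force 35

```text
clock: 29.4
tcp_pos: [0.4297, 0.3048, 0.0342]
orientation: [0.001, 0.749, 0.663, 0.002]
wrist_force: [0.4, -0.8, 6.7]
finger_gap: 0.0472
grip_force: 35.9
```

```bash
python3 -c "
from h import *
go(583.7,261,33,83);print(env.get_state()['wrist_force'])"
```

```text
t 29.4 tcp [429.7 304.8  34.2] gap 47.2 F 35.9 -> xyz [-24.9 158.1   1.6] turn [ 0.003 -0.002  0.001]
[ 0.40412928 -0.84365283  6.67525532]
```

>>> apply_moves --rows '[{"xyz": [0,0,-8],"turn": [0,0,0],"grip": 0.4},{"xyz": [0,0,-25],"turn": [0,0,0],"grip": 0.4},{"xyz": [0,0,-42],"turn": [0,0,0],"grip": 0.4},{"xyz": [-0.5,4,-54],"turn": [0,0,0],"grip": 0.4},{"xyz": [-2,16,-54],"turn": [0,0,0],"grip": 0.4},{"xyz": [-5,36,-54],"turn": [0,0,0],"grip": 0.4},{"xyz": [-9,62,-54],"turn": [0,0,0],"grip": 0.4},{"xyz": [-14,90,-54],"turn": [0,0,0],"grip": 0.4},{"xyz": [-18,118,-54],"turn": [0,0,0],"grip": 0.4},{"xyz": [-22,142,-54],"turn": [0,0,0],"grip": 0.4},{"xyz": [-24,155,-54],"turn": [0,0,0],"grip": 0.4},{"xyz": [-24,159,-54],"turn": [0,0,0],"grip": 0.4}]'

```text
clock: 30.4
tcp_pos: [0.5858, 0.2595, 0.0851]
orientation: [0.0, 0.749, 0.662, -0.0]
wrist_force: [0.3, -0.5, -1.2]
finger_gap: 0.047
grip_force: 36.3
```

>>> apply_moves --rows '[{"xyz": [0,0,0],"turn": [0,0,0],"grip": 0.4},{"xyz": [0,0,10],"turn": [0,0,0],"grip": 0.4},{"xyz": [0,0,22],"turn": [0,0,0],"grip": 0.4},{"xyz": [0,0,34],"turn": [0,0,0],"grip": 0.4},{"xyz": [0,0,41],"turn": [0,0,0],"grip": 0.4},{"xyz": [0,0,43],"turn": [0,0,0],"grip": 0.4},{"xyz": [0,0,43],"turn": [0,0,0],"grip": 0.4},{"xyz": [0,0,43],"turn": [0,0,0],"grip": 0.4}]'

```text
clock: 31.07
tcp_pos: [0.5828, 0.2614, 0.0436]
orientation: [0.0, 0.748, 0.663, 0.0]
wrist_force: [0.3, -0.6, -1.1]
finger_gap: 0.0469
grip_force: 36.3
```

```bash
python3 -c "
from h import *
go(583.7,261,35.2,83);print(env.get_state()['wrist_force'])"
```

```text
t 31.07 tcp [582.8 261.4  43.6] gap 46.9 F 36.3 -> xyz [-0.3  0.9  8.4] turn [ 0.    -0.     0.002]
[ 0.32613021 -0.59228606 -1.11481858]
```

>>> apply_moves --rows '[{"xyz": [-0.3,0.7,4],"turn": [0,0,0],"grip": 0.4},{"xyz": [-0.3,0.7,7],"turn": [0,0,0],"grip": 0.4},{"xyz": [-0.3,0.7,9],"turn": [0,0,0],"grip": 0.4},{"xyz": [-0.3,0.7,9.5],"turn": [0,0,0],"grip": 0.4},{"xyz": [-0.3,0.7,9.5],"turn": [0,0,0],"grip": 0.4}]'

```text
clock: 31.48
tcp_pos: [0.5842, 0.2608, 0.0352]
orientation: [0.0, 0.749, 0.663, 0.001]
wrist_force: [-2.7, -0.7, 5.8]
finger_gap: 0.0473
grip_force: 36.9
```

Contact. Releasing, then retreating up and away.

>>> apply_moves --rows '[{"xyz": [0,0,0],"turn": [0,0,0],"grip": 0.7},{"xyz": [0,0,0],"turn": [0,0,0],"grip": 1},{"xyz": [0,0,0],"turn": [0,0,0],"grip": 1},{"xyz": [0,0,-15],"turn": [0,0,0],"grip": 1},{"xyz": [0,0,-45],"turn": [0,0,0],"grip": 1},{"xyz": [0,0,-80],"turn": [0,0,0],"grip": 1},{"xyz": [0,0,-115],"turn": [0,0,0],"grip": 1},{"xyz": [-30,-15,-135],"turn": [0,0,0],"grip": 1},{"xyz": [-65,-32,-135],"turn": [0,0,0],"grip": 1},{"xyz": [-100,-50,-135],"turn": [0,0,0],"grip": 1},{"xyz": [-135,-67,-135],"turn": [0,0,0],"grip": 1},{"xyz": [-170,-85,-135],"turn": [0,0,0],"grip": 1}]'

```text
clock: 32.48
tcp_pos: [0.4779, 0.1011, 0.1688]
orientation: [0.0, 0.748, 0.663, 0.0]
wrist_force: [0.7, 0.0, 0.5]
finger_gap: 0.0855
grip_force: 0.0
```

>>> apply_moves --rows '[{"xyz": [-35,-15,0],"turn": [0,0,0],"grip": 1},{"xyz": [-70,-30,0],"turn": [0,0,0],"grip": 1},{"xyz": [-105,-40,0],"turn": [0,0,0],"grip": 1},{"xyz": [-140,-50,0],"turn": [0,0,0],"grip": 1},{"xyz": [-140,-50,0],"turn": [0,0,0],"grip": 1},{"xyz": [-140,-50,0],"turn": [0,0,0],"grip": 1}]'

```text
clock: 32.98
tcp_pos: [0.4119, -0.0323, 0.1691]
orientation: [0.0, 0.75, 0.661, 0.0]
wrist_force: [0.5, 0.2, -0.5]
finger_gap: 0.0856
grip_force: 0.0
```

```bash
python3 - <<'E'
from h import *
c=look('top');W=pts(c);b=look('side')['color']
cv2.imwrite('pics/m10.png',np.hstack([cv2.resize(c['color'][110:350,150:540],(420,260)),cv2.resize(b[160:400,180:460],(320,260))]))
for n,x,y,z in(('amber',.571,.177,.129),('white',.583,.261,.119),('dropper',.6225,.328,.074)):
    m=(np.abs(W[...,2]-z)<.006)&(np.hypot(W[...,0]-x,W[...,1]-y)<.025)
    if m.sum(): print(n,m.sum(),np.nanmedian(W[m],0).round(4))
W0=np.load('top.npy')
for n,x,y,z in(('amber',.571,.177,.129),('white',.583,.261,.119),('dropper',.6225,.328,.074)):
    m=(np.abs(W0[...,2]-z)<.006)&(np.hypot(W0[...,0]-x,W0[...,1]-y)<.025);print('orig',n,m.sum(),np.nanmedian(W0[m],0).round(4))
E
```

```text
amber 488 [0.5702 0.1771 0.1289]
white 339 [0.5828 0.2604 0.1189]
dropper 162 [0.6235 0.3263 0.0738]
orig amber 493 [0.5713 0.1773 0.1289]
orig white 339 [0.5829 0.2614 0.119 ]
orig dropper 161 [0.6233 0.3268 0.0739]
```

View pics/m10.png

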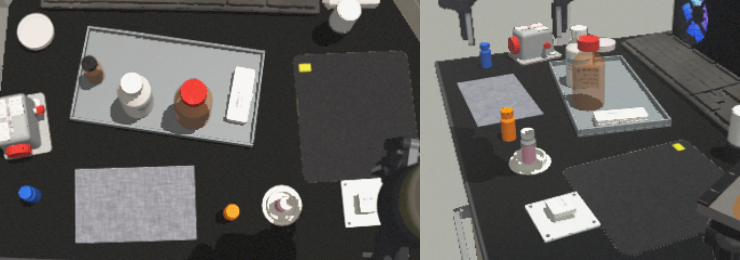

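Both bottles are back upright in the tray within about 1 mm of where they stood. The vial is in the holder, the box is on the plate, and the dropper and mailer have not moved. Handing in.

```bash
python3 -c "
from h import *
print(ticket.hand_in())"
```

```text
the job is handed in; nothing more can be done
None
```

The job is done and handed in at about 33 s of the 96 s: the vial stands in the holder, the coverslip box is within about 1.5 mm of the plate's centre, both large bottles are back upright within about 1 mm of where they stood, and the dropper bottle and slide mailer were left alone; no verdict came back.

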